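# Change the lint filters of a tumble dryer module

## Task

Change the dryer's lint filters: raise the keeper bar well up, take out every used filter (orange tab) and lay it flat in the grey tub, and slide the three fresh filters (blue tabs) fully home one to a slot, tabs towards the robot. Then lower the keeper bar all the way down again to lock them in. Leave the jar, the cup and the brush where they are.

Things in the scene. Friction and masses are not known exactly. Their poses are not given: they have to be found in the camera images.
- fresh1: Fresh lint filter: flat rigid slab, white, light mesh, BLUE tab; 140 x 70 x 8 mm, 0.13 kg; on its top an upright pull tab, 12 mm thick (x), 56 mm wide (y), from 8 to 40 mm above the underside, centred at x = -62 mm. Origin: centre of the underside; +x = leading edge (70 mm) that enters the slot, z up. Starts on the mat.
- fresh2: Fresh lint filter: flat rigid slab, white, light mesh, BLUE tab; 140 x 70 x 8 mm, 0.13 kg; on its top an upright pull tab, 12 mm thick (x), 56 mm wide (y), from 8 to 40 mm above the underside, centred at x = -62 mm. Origin: centre of the underside; +x = leading edge (70 mm) that enters the slot, z up. Starts on the mat.
- fresh3: Fresh lint filter: flat rigid slab, white, light mesh, BLUE tab; 140 x 70 x 8 mm, 0.13 kg; on its top an upright pull tab, 12 mm thick (x), 56 mm wide (y), from 8 to 40 mm above the underside, centred at x = -62 mm. Origin: centre of the underside; +x = leading edge (70 mm) that enters the slot, z up. Starts on the mat.
- used1: Used lint filter: flat rigid slab, grey, dark brown mesh, ORANGE tab; 140 x 70 x 8 mm, 0.13 kg; on its top an upright pull tab, 12 mm thick (x), 56 mm wide (y), from 8 to 40 mm above the underside, centred at x = -62 mm. Origin: centre of the underside; +x = leading edge (70 mm) that enters the slot, z up. Starts home in the slot of its number. May be absent.
- used2: Used lint filter: flat rigid slab, grey, dark brown mesh, ORANGE tab; 140 x 70 x 8 mm, 0.13 kg; on its top an upright pull tab, 12 mm thick (x), 56 mm wide (y), from 8 to 40 mm above the underside, centred at x = -62 mm. Origin: centre of the underside; +x = leading edge (70 mm) that enters the slot, z up. Starts home in the slot of its number. May be absent.
- used3: Used lint filter: flat rigid slab, grey, dark brown mesh, ORANGE tab; 140 x 70 x 8 mm, 0.13 kg; on its top an upright pull tab, 12 mm thick (x), 56 mm wide (y), from 8 to 40 mm above the underside, centred at x = -62 mm. Origin: centre of the underside; +x = leading edge (70 mm) that enters the slot, z up. Starts home in the slot of its number. May be absent.
- module: Filter module, fixed: low housing 270 mm wide, clear roof, 27 to 30 mm high; 50 mm cheeks at y = +-140. Origin on the table under the middle of its front face; +x = insertion, z up. Three slots open to -x, 84 mm apart in y: 73 mm wide, 11 high (z 6 to 17), 99 deep to a stop, mouth edges rounded 3 to 5 mm. A home filter stands out 42 mm, its tab centre 34 mm before the front.
- slot1 (a point): Where a filter's origin lies when home in slot 1: module frame (28, -84, 6) mm, on the slot's floor; axes as the module's. The slot's mouth is 28 mm to -x of it.
- slot2 (a point): Where a filter's origin lies when home in slot 2: module frame (28, 0, 6) mm, on the slot's floor; axes as the module's. The slot's mouth is 28 mm to -x of it.
- slot3 (a point): Where a filter's origin lies when home in slot 3: module frame (28, 84, 6) mm, on the slot's floor; axes as the module's. The slot's mouth is 28 mm to -x of it.
- keeper (a joint): Keeper bar, rad: 0 = lowered (10 mm steel bar across the front, 4 mm before the tabs of home filters), 1.65 = upright, 1.9 = upper stop. Stays where left (friction 0.4 N m, 4 to 5 N at the handle). A filter standing out over 4 mm blocks it. It spans y = +-150 mm on two arms 119 mm long.
- keeper_handle (a point): Middle of the red round handle at the +y end of the keeper bar: 16 mm thick, 50 mm long, along the module's y (parallel to the pivot axis). Lowered, it is at module (-49, 177, 30) mm with only the table below it.
- keeper_pivot (a point): Point on the keeper's pivot axis level with the handle, at module (70, 177, 40) mm; the axis runs along the module's y. The handle moves on a 119 mm circle about it: at joint 0 it is 119 mm towards -x and 10 mm lower; as the joint grows it rises and comes over the pivot.
- tub: Grey open wash tub, fixed, outside 225 (x) x 200 (y) x 28 mm high, walls and floor about 5 mm. Origin under its centre, z up. Two filters fit flat side by side, long side along the tub's x.
- mat: Blue silicone drying mat, fixed, 350 (x) x 210 (y) x 3 mm. Origin under its centre.
- detergent: Bystander: white jar with a green cap, 72 mm thick, 85 mm high; origin under its centre.
- dose_cup: Bystander: blue dosing cup, 60 mm across, 60 mm high; origin under its centre.
- brush: Bystander: hand brush lying on the table near the robot; origin at its underside.
Not all that is in view belongs to the job. What is shaped like the fresh2 but pink is not meant. Leave any turquoise look-alike of the used3 alone.

How it is judged (in metres and radians):
On the way, in this order (a step that is already met when the one before it is completed fails the run):
1. the keeper bar is raised well up (beyond 1.4 rad) (value of joint keeper above 1.4 rad), for 0.2 s.
2. every used filter lies flat in the tub and every fresh one is fully home in a slot ((distance between fresh1 and slot1 below 0.007 m or distance between fresh1 and slot2 below 0.007 m or distance between fresh1 and slot3 below 0.007 m) and angle between each of fresh1, fresh2, fresh3's own z axis and vertical below 0.06 rad and (distance between fresh2 and slot1 below 0.007 m or distance between fresh2 and slot2 below 0.007 m or distance between fresh2 and slot3 below 0.007 m) and (distance between fresh3 and slot1 below 0.007 m or distance between fresh3 and slot2 below 0.007 m or distance between fresh3 and slot3 below 0.007 m) and x of used1 in the frame of tub between -0.05 and 0.05 m and y of used1 in the frame of tub between -0.075 and 0.075 m and z of each of used1, used2, used3 in the frame of tub below 0.013 m and angle between each of used1, used2, used3's own z axis and vertical below 0.1 rad and x of used2 in the frame of tub between -0.05 and 0.05 m and y of used2 in the frame of tub between -0.075 and 0.075 m and x of used3 in the frame of tub between -0.05 and 0.05 m and y of used3 in the frame of tub between -0.075 and 0.075 m), for 0.2 s.
3. the keeper bar is lowered again (value of joint keeper below 0.1 rad), for 0.2 s.
At the end, for the whole second after the job is handed in: Each fresh filter is home (origin within 7 mm of a slot's site, tilt < 0.06 rad); each used one flat in the tub (origin within 50 mm in x, 75 mm in y of its centre, < 13 mm above its underside, tilt < 0.1 rad); keeper below 0.1 rad; all at rest (all of step 2 and value of joint keeper below 0.1 rad and linear speed of each of fresh1, fresh2, fresh3, used1, used2, used3 below 0.02 m/s); the robot touches nothing.
It fails at once if a bystander is shoved more than 5 cm or knocked over (distance of any of detergent, dose_cup, brush from where it was at the start of the episode above 0.05 m or angle between any of detergent, dose_cup's own z axis and vertical above 0.6 rad).
Of used1, used2, used3 only 1 to 2 are there at a start; the rules pass over those that are not, and their reading is None.
At some moment in a run one of fresh1, fresh2, fresh3 may be knocked a few centimetres aside while the robot is not near it.
Once in a run the grip may slacken for a moment while it holds something.
It also fails if it takes over 210 s, if anything falls off the work surface, if the arm or the gripper's body presses on something with over 40 N, if the wrist force passes 120 N, or if a joint passes its speed limit or range.

## Robot

A 6-joint arm with a two-finger parallel gripper is mounted at the origin on the work surface. World frame = base frame: x ahead of the robot, y to its left, z up, the work surface at z = 0. Lengths are in mm, angles in rad, forces in N, time in s.
With the tool pointing down it reaches from about 350 to 875 mm from the base axis. Payload 4.2 kg.
Tool frame: the origin (TCP) lies midway between the tips of the shut fingers; the grasp point (between the pads) lies 19 mm behind it (arm.tcp_to_grasp is the distance from the TCP to the grasp point, in mm); z points along the fingers, y is the line along which they close (so a half turn about z gives the same grasp; the last joint's range is limited). The gripper opens to 85 mm and grips with 20 to 120 N. Pads are 22 mm wide; open, the fingers measure 114 mm over their backs; the gripper's body (76 mm by 85 mm) begins 54 mm behind the grasp point. The pads swing forward as they close: fully open they stand 13 mm farther back than shut.
Start: joints at [1.428, 0.385, 0.008, 0, -1.194, -0.259], TCP at [244.389, 575.216, 231.312] pointing down, gripper open.
Joint ranges: [-3.14, 3.14], [-1.21, 2.06], [-1.07, 1.41], [-3.16, 2.05], [-2.99, -0.16], [-3.1, 3.1]. Speed limits (rad/s): [2.79, 2.79, 3.14, 3.14, 3.14, 3.14].

## Interface

Orientations are given as a unit quaternion [x, y, z, w].
In Python, from bench import arm, get_image gives the robot as it stands.
- The arm moves only by the tool drive_tool, never from a script. Its argument "deltas" is a list of rows, each a list of 2 entries, a list of its own where there are three numbers: the shift along the tool's x, y, z in cm, then the turn, a rotation vector about the tool's x, y, z in degrees. In form: [[[x, y, z], [ax, ay, az]], ...]. A call has 1 to 12 rows; each row shifts and turns the commanded pose from where the row before left it, along the tool's axes as they then stand; what a row does not reach is not made up. A row lasts 1/10 s, in which the tool goes at most 50 mm and 8.59 degrees, less where a joint would pass 70% of its speed; a pose out of reach is approached as far as the arm can. A call with a gripper value outside its range is refused whole. "claw" is the finger opening in cm, from 0 to 8.54, set as the call begins (left out, the last holds). The fingers move at their own pace and stop on an object; the grip force is fixed at half the most. Time passes only in rows, so rows that do not move let the fingers close. It gives the time, the measured TCP pose, the force, the opening and the grip force at its end, in the units of the state.
- arm.read_state(): the state, without advancing time (a new reading comes with each control period).
- get_image(name): name is "side" or "top" or "wrist"; returns a dict with "img" (420x560x3 uint8, red, green, blue), "fx", "fy", "cx", "cy" (pixels), "eye" and "orientation" of the camera in the world; the wrist camera has in their place "mount" (4x4, takes a point from camera to tool coordinates, whose origin is the TCP and whose axes are the flange's). Camera axes: x right, y down, z forward; pixel columns grow to the right and rows downward; lengths in mm; the calibration is good to about 2 mm. A picture is of the moment at which its call begins: read the wrist's pose just before it. There is no depth.
- arm.job_done(): hands the job in; it is judged then, once.
The state is a dict: "clock": time; "joints": joint angles; "joint_vel": joint speeds; "joint_efforts": joint torques, N m; "position": TCP position; "ee_rot": TCP orientation; "contact_force": force on the tool from outside, world axes, zero at the start; "wrist_torque": the same for the moment, N m; "gripper_width": finger opening in mm; "grasp_force": force on a finger pad.
Only numpy, scipy, OpenCV 4.12 (cv2) and the standard library are available. Lean on these libraries where they do the work, as an engineer would, in place of code of your own. Each camera call takes 0.05 s, during which the arm holds its last target. There are 200 camera calls.

## Working session

There is one attempt and no reset: what is moved stays moved. The work goes in short steps, Python scripts to look and compute and a tool call to move; the robot and the scene stay as the last step left them, time stands still between calls to the robot, and variables do not carry over. Pictures are saved under pics/ and viewed, at most 14 in all, crops included, and the job is handed in when it is done.

Besides the shell and the picture viewer there is one more tool, called as name(argument=value, ...), one argument or row to a line, values as JSON. drive_tool: Moves the arm, as the interface text tells. Its arguments: {"type":"object","properties":{"deltas":{"type":"array"},"claw":{"type":"number"}},"required":["deltas"]}

```bash
mkdir -p pics; ls; cat > h.py <<'E'
import numpy as np,cv2
from scipy.spatial.transform import Rotation as R
from bench import arm,get_image
def shot(n,f):
    s=arm.read_state(); d=get_image(n); cv2.imwrite(f'pics/{f}.png',d['img'][:,:,::-1])
    if 'mount' in d:
        T=np.eye(4);T[:3,:3]=R.from_quat(s['ee_rot']).as_matrix();T[:3,3]=s['position'];M=T@np.array(d['mount'])
        e,r=M[:3,3],M[:3,:3]
    else:
        e=np.array(d['eye']);o=np.array(d['orientation']);r=R.from_quat(o).as_matrix() if o.size==4 else o
    np.savez(f'pics/{f}.npz',e=e,r=r,k=[d['fx'],d['fy'],d['cx'],d['cy']])
def ray(f,p):
    z=np.load(f'pics/{f}.npz');k=z['k'];v=z['r']@[(p[0]-k[2])/k[0],(p[1]-k[3])/k[1],1];return z['e'],v/np.linalg.norm(v)
def atz(f,p,h):
    e,v=ray(f,p);return e+v*(h-e[2])/v[2]
def tri(*fp):
    A=0;b=0
    for f,p in fp:
        e,v=ray(f,p);P=np.eye(3)-np.outer(v,v);A=A+P;b=b+P@e
    return np.linalg.solve(A,b)
def proj(f,X):
    z=np.load(f'pics/{f}.npz');k=z['k'];c=z['r'].T@(np.array(X)-z['e']);return k[0]*c[0]/c[2]+k[2],k[1]*c[1]/c[2]+k[3]
E
python3 - <<'E'
from h import *
for n in('top','side'):
    shot(n,n+'0');z=np.load(f'pics/{n}0.npz');print(n,z['e'],z['r'].round(3).tolist(),z['k'])
s=arm.read_state();print({k:np.round(v,3) for k,v in s.items()},arm.tcp_to_grasp)
for n in('top','side'):
    cv2.imwrite(f'pics/{n}0b.png',cv2.resize(cv2.imread(f'pics/{n}0.png'),(800,600),interpolation=cv2.INTER_CUBIC))
E
```

```text
pics
top [ 396.81119909   82.74359239 1280.0394286 ] [[0.021, -0.988, 0.152], [-1.0, -0.022, -0.0], [0.004, -0.152, -0.988]] [402.93381012 402.93381012 278.63801609 214.28240073]
side [ 376.9684137  -881.39301459 1193.95868381] [[0.981, -0.14, 0.135], [-0.194, -0.738, 0.647], [0.009, -0.661, -0.751]] [525.61634151 525.61634151 286.88458576 212.24387041]
{'clock': np.float64(0.1), 'joints': array([ 1.428,  0.385,  0.007, -0.   , -1.194, -0.259]), 'joint_vel': array([ 0.   , -0.002,  0.004,  0.001, -0.001,  0.001]), 'joint_efforts': array([-0.0000e+00, -3.9332e+01,  1.8893e+01,  4.1980e+00, -3.0000e-03,
        0.0000e+00]), 'position': array([244.218, 574.739, 230.335]), 'ee_rot': array([ 0.98 , -0.2  , -0.   ,  0.001]), 'contact_force': array([ 0.316, -0.755, -0.083]), 'wrist_torque': array([-0.029, -0.043,  0.029]), 'grasp_force': np.float64(0.0), 'gripper_width': np.float64(85.385)} 18.700000000000003
```

View pics/top0b.png

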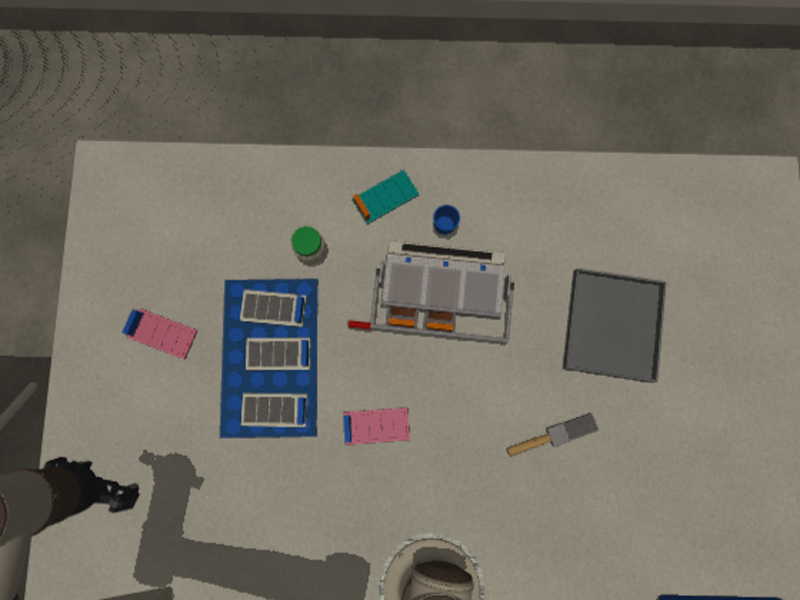

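View pics/side0b.png

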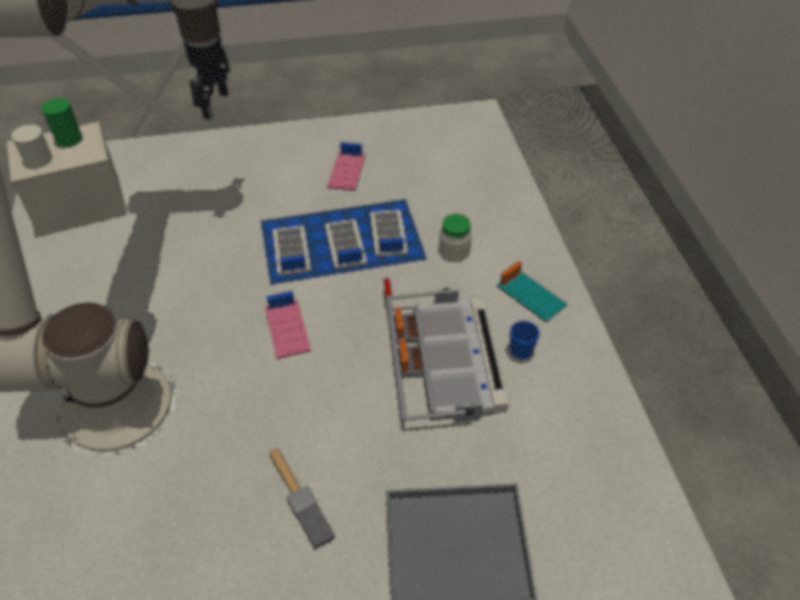

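The top view (800-px scale) shows used filters in slots 3 and 2, with tabs at (402,322) and (440,326). Slot 1 is empty. The fresh filters are on the mat with tabs at (302,309), (306,352) and (304,411), all facing -y. The handle is at (360,324) and the tub is centred at about (615,326). The side view agrees.

```bash
cat >> h.py <<'E'
def plan(x,y,z,h=None):
    """total turn about tool z (deg) to heading h of tool x, then shift in tool axes (cm)"""
    s=arm.read_state();m=R.from_quat(s['ee_rot']).as_matrix();h0=np.degrees(np.arctan2(m[1,0],m[0,0]))
    t=0 if h is None else (h-h0+180)%360-180
    m2=R.from_euler('z',t,degrees=True).as_matrix()@m
    d=m2.T@(np.array([x,y,z])-s['position'])/10
    tilt=R.from_matrix(m.T@(R.from_euler('z',h0,degrees=True)*R.from_quat([1,0,0,0])).as_matrix()).as_rotvec(degrees=True)
    print('pos',np.round(s['position'],1),'h0 %.2f'%h0,'turn toolz %.2f'%-t,'shift',d.round(2),'untilt',tilt.round(2),'t',s['clock'])
E
python3 - <<'E'
from h import *
s=.7
P={'used3tab':(402,322,45),'used2tab':(440,326,45),'handle':(360,324,30),'f_a':(302,309,42),'f_b':(306,352,42),'f_c':(304,411,42),'modFL':(383,303,30),'modFR':(505,314,30),'tubc':(615,326,5),'pinkNear':(376,427,8),'jar':(307,240,85)}
for n,(u,v,z) in P.items(): print(n,atz('top0',(u*s,v*s),z).round(0))
d=get_image('wrist');print(np.array(d['mount']).round(3).tolist(),d['fx'],d['cx'],d['cy'])
plan(480,80,330,-90)
E
```

```text
used3tab [552.  73.  45.]
used2tab [545.  -9.  45.]
handle [547. 165.  30.]
f_a [576. 291.  42.]
f_b [483. 278.  42.]
f_c [358. 276.  42.]
modFL [595. 116.  30.]
modFR [ 576. -153.   30.]
tubc [ 558. -403.    5.]
pinkNear [326. 124.   8.]
jar [719. 280.  85.]
[[0.0, -0.957, -0.292, 73.942], [1.0, 0.0, 0.0, -0.399], [-0.0, -0.292, 0.957, -142.188], [0.0, 0.0, 0.0, 1.0]] 365.5715897859539 280.8218256886693 205.3646858366885
pos [244.2 574.8 230.5] h0 -23.03 turn toolz 66.97 shift [ 49.48 -23.56  -9.99] untilt [ 0.1  -0.01 -0.  ] t 0.15
```

drive_tool(
  deltas=[
    [[3,1,-1],[0,0,-5]],
    [[3,1,-1],[0,0,-5]],
    [[3,1,-1],[0,0,-5]],
    [[3,2,-1],[0,0,-5]],
    [[3,3,-1],[0,0,-3]],
    [[3,3,0],[0,0,0]],
    [[3,3,0],[0,0,0]],
    [[3,3,0],[0,0,0]],
    [[3,3,0],[0,0,0]],
    [[0,3,0],[0,0,0]],
    [[0,0,0],[0,0,0]],
    [[0,0,0],[0,0,0]],
  ],
)

```text
clock: 1.35
position: [495.9, 312.8, 281.3]
ee_rot: [1.0, -0.001, -0.0, -0.0]
contact_force: [-0.6, -0.4, -0.3]
gripper_width: 85.8
grasp_force: 0.0
```

```bash
python3 - <<'E'
from h import *
shot('wrist','A');plan(520,150,280,0)
cv2.imwrite('pics/Ab.png',cv2.resize(cv2.imread('pics/A.png'),(800,600),interpolation=cv2.INTER_CUBIC))
E
```

```text
pos [495.7 313.6 281.3] h0 -0.03 turn toolz -0.03 shift [ 2.43 16.36  0.12] untilt [-0.01  0.   -0.  ] t 1.4
```

View pics/Ab.png

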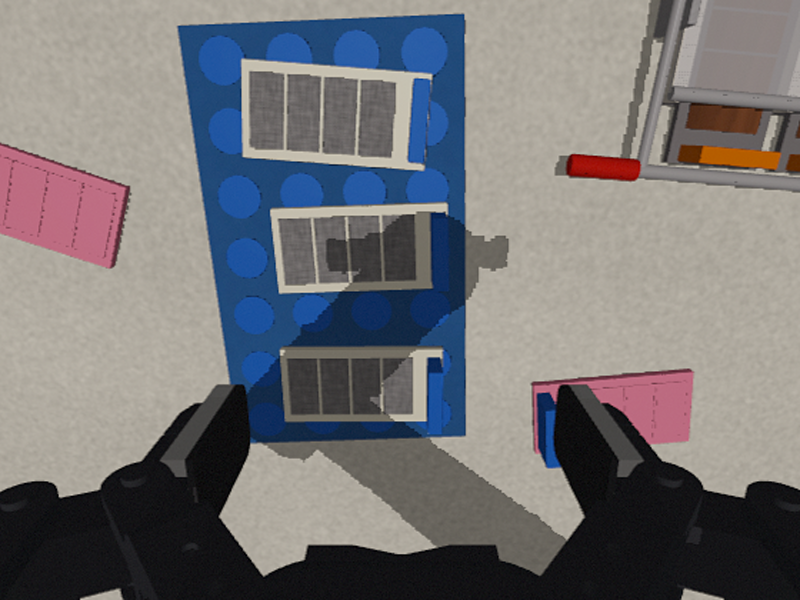

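View A shows the three fresh filters, with the tabs at right: (420,122), (440,255) and (435,395). The red handle is at (603,167). Next I move over the module for the second view.

drive_tool(
  deltas=[
    [[1,3,-0.2],[0,0,0]],
    [[1,4,-0.2],[0,0,0]],
    [[1,4,-0.2],[0,0,0]],
    [[1,4,-0.2],[0,0,0]],
    [[1,4,-0.2],[0,0,0]],
    [[1,4,-0.2],[0,0,0]],
    [[0,4,0],[0,0,0]],
    [[0,2,0],[0,0,0]],
    [[0,0,0],[0,0,0]],
    [[0,0,0],[0,0,0]],
  ],
)

```text
clock: 2.4
position: [555.8, 24.2, 293.2]
ee_rot: [1.0, 0.0, -0.0, -0.0]
contact_force: [0.1, -0.0, 0.1]
gripper_width: 85.2
grasp_force: 0.0
```

```bash
python3 - <<'E'
from h import *
shot('wrist','B');plan(560,20,300,0)
cv2.imwrite('pics/Bb.png',cv2.resize(cv2.imread('pics/B.png'),(800,600),interpolation=cv2.INTER_CUBIC))
E
```

```text
pos [555.8  24.6 293.2] h0 0.06 turn toolz 0.06 shift [ 0.42  0.46 -0.68] untilt [-0.01  0.   -0.  ] t 2.45
```

View pics/Bb.png

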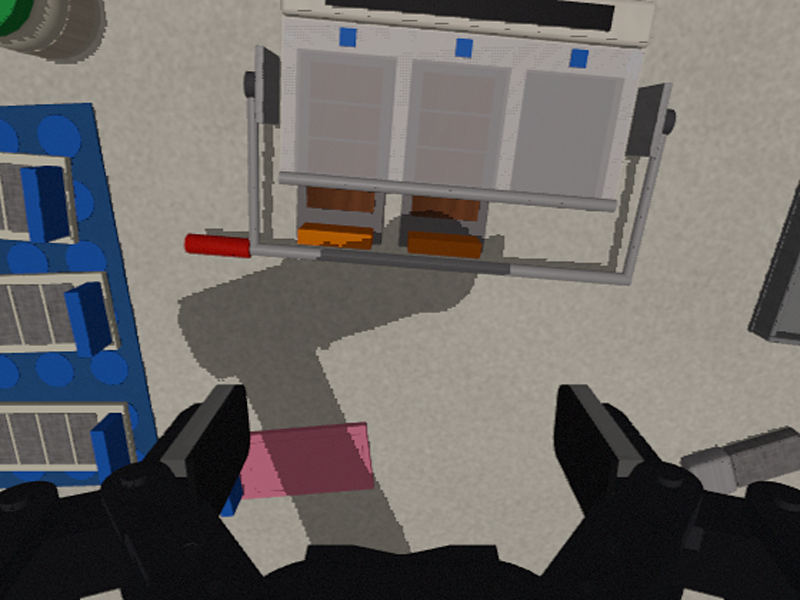

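View B shows the handle from (187,243) to (250,248). The orange tabs' lower top edges run (298,243)-(372,249) and (408,250)-(481,257), and the bar runs (253,250)-(630,277). I fit the module pose to these points.

```bash
python3 - <<'E'
from h import *
from scipy.optimize import least_squares
s=.7
print('handle tri',tri(('A',(603*s,167*s)),('B',(218*s,245*s))).round(1))
obs=[('B',(187,243),(-49,202,30)),('B',(250,248),(-49,152,30)),('A',(570,166),(-49,202,30)),('A',(637,169),(-49,152,30)),
('B',(298,243),(-40,112,46)),('B',(372,249),(-40,56,46)),('B',(408,252),(-40,28,46)),('B',(481,257),(-40,-28,46)),('B',(629,278),(-49,-150,30))]
def w(p,q): c,n=np.cos(p[2]),np.sin(p[2]);return np.array([p[0]+c*q[0]-n*q[1],p[1]+n*q[0]+c*q[1],q[2]])
f=lambda p:np.concatenate([(np.array(proj(a,w(p,q)))/s-np.array(u)) for a,u,q in obs])
r=least_squares(f,[590,-20,-.07],x_scale=[10,10,.1]);p=r.x;print(p,np.degrees(p[2]));print(f(p).reshape(-1,2).round(1).tolist())
for n,q in dict(handle=(-49,177,30),pivot=(70,177,40),t1=(-34,-84,46),t2=(-34,0,46),t3=(-34,84,46)).items(): print(n,w(p,q).round(1))
# check: roof corners
for q in [(0,135,30),(0,-135,30),(70,150,40),(70,-150,40)]: print(q,np.round(np.array(proj('B',w(p,q)))/s,0))
np.save('mod.npy',p)
b=cv2.imread('pics/B.png')[85:215,110:460];cv2.imwrite('pics/Bc.png',cv2.resize(b,(800,297),interpolation=cv2.INTER_CUBIC))
E
```

```text
handle tri [547.2 167.3  35.5]
[ 5.81468955e+02 -1.26972308e+01 -7.92179491e-02] -4.538854147348228
[[1.2, -1.1], [1.9, -1.1], [-4.0, -1.5], [-3.7, 0.9], [1.0, 0.8], [0.8, 0.6], [1.5, 0.5], [1.6, 1.2], [0.0, -1.6]]
handle [546.6 167.6  30. ]
pivot [665.3 158.2  40. ]
t1 [540.9 -93.7  46. ]
t2 [547.6 -10.   46. ]
t3 [554.2  73.7  46. ]
(0, 135, 30) [274. 186.]
(0, -135, 30) [623. 214.]
(70, 150, 40) [250.  85.]
(70, -150, 40) [669. 121.]
```

View pics/Bc.png

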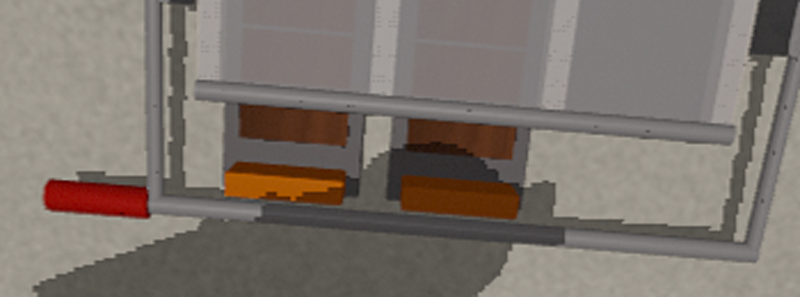

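The crop confirms the fit, with residuals of about 1 px in B. Next I turn the tool to the module heading.

drive_tool(
  deltas=[
    [[0,0,1],[0,0,8]],
    [[0,0,1],[0,0,8]],
    [[0,0,1],[0,0,8]],
    [[0,0,1],[0,0,8]],
    [[0,0,1],[0,0,8]],
    [[0,0,1],[0,0,8]],
    [[0,0,1],[0,0,8]],
    [[0,0,1],[0,0,8]],
    [[0,0,1],[0,0,8]],
    [[0,0,1],[0,0,8]],
    [[0,0,1],[0,0,8]],
    [[0,0,1],[0,0,6.5]],
  ],
  claw=4,
)

```text
clock: 3.65
position: [555.8, 25.3, 172.8]
ee_rot: [-0.678, 0.735, 0.0, 0.0]
contact_force: [0.5, -0.5, 1.4]
gripper_width: 39.7
grasp_force: 0.0
```

```bash
python3 - <<'E'
from h import *
plan(546.8,168,100,-94.5)
E
```

```text
pos [555.8  25.3 172.8] h0 -94.66 turn toolz -0.16 shift [-14.16   2.02   7.28] untilt [-0.01  0.01 -0.  ] t 3.65
```

drive_tool(
  deltas=[
    [[-3,0.5,1],[0,0,0]],
    [[-4,0.5,2],[0,0,0]],
    [[-4,0.5,2],[0,0,0]],
    [[-3.2,0.5,2.3],[0,0,0]],
    [[0,0,0],[0,0,0]],
    [[0,0,2],[0,0,0]],
    [[0,0,3],[0,0,0]],
    [[0,0,2.5],[0,0,0]],
    [[0,0,1.3],[0,0,0]],
    [[0,0,0],[0,0,0]],
  ],
)

```text
clock: 4.65
position: [545.9, 166.6, 10.8]
ee_rot: [-0.679, 0.734, 0.0, -0.002]
contact_force: [0.4, -0.6, -0.5]
gripper_width: 40.1
grasp_force: 0.0
```

drive_tool(
  deltas=[
    [[0,0,0],[0,0,0]],
    [[0,0,0],[0,0,0]],
    [[0,0,0],[0,0,0]],
    [[0,0,0],[0,0,0]],
    [[0,0,0],[0,0,0]],
    [[0,0,0],[0,0,0]],
  ],
  claw=0.5,
)

```text
clock: 5.25
position: [547.3, 167.2, 13.0]
ee_rot: [-0.679, 0.734, -0.0, 0.001]
contact_force: [-3.3, 4.1, 2.5]
gripper_width: 13.9
grasp_force: 58.6
```

```bash
python3 - <<'E'
from h import *
plan(546.8,168,12,-94.5)
# arc shifts in tool frame y(+=module x), z(-=up), from joint 0 (handle offset -119,-10)
a0=np.arctan2(-10,-119)
r=np.hypot(119,10)
th=np.linspace(0,1.6,17);
X=r*np.cos(a0-th);Z=r*np.sin(a0-th)
print(np.c_[np.diff(X),-np.diff(Z)].round(1).tolist())
E
```

```text
pos [547.3 167.2  13. ] h0 -94.51 turn toolz -0.01 shift [-0.07  0.06  0.1 ] untilt [-0.08  0.08 -0.  ] t 5.25
[[-0.4, -11.9], [0.8, -11.9], [2.0, -11.8], [3.1, -11.5], [4.3, -11.1], [5.4, -10.7], [6.4, -10.1], [7.4, -9.4], [8.3, -8.6], [9.1, -7.7], [9.8, -6.8], [10.4, -5.8], [11.0, -4.7], [11.4, -3.6], [11.7, -2.4], [11.9, -1.2]]
```

drive_tool(
  deltas=[
    [[0,0.04,-1.19],[0,0,0]],
    [[0,-0.08,-1.19],[0,0,0]],
    [[0,-0.2,-1.18],[0,0,0]],
    [[0,-0.31,-1.15],[0,0,0]],
    [[0,-0.43,-1.11],[0,0,0]],
    [[0,-0.54,-1.07],[0,0,0]],
    [[0,-0.64,-1.01],[0,0,0]],
    [[0,-0.74,-0.94],[0,0,0]],
    [[0,0,0],[0,0,0]],
  ],
)

```text
clock: 6.15
position: [573.8, 164.9, 100.1]
ee_rot: [-0.678, 0.735, 0.002, -0.002]
contact_force: [-7.4, 6.4, 3.2]
gripper_width: 14.1
grasp_force: 59.3
```

drive_tool(
  deltas=[
    [[0,-0.83,-0.86],[0,0,0]],
    [[0,-0.91,-0.77],[0,0,0]],
    [[0,-0.98,-0.68],[0,0,0]],
    [[0,-1.04,-0.58],[0,0,0]],
    [[0,-1.1,-0.47],[0,0,0]],
    [[0,-1.14,-0.36],[0,0,0]],
    [[0,-1.17,-0.24],[0,0,0]],
    [[0,-1.19,-0.12],[0,0,0]],
    [[0,-0.6,0],[0,0,0]],
    [[0,0,0],[0,0,0]],
  ],
)

```text
clock: 7.15
position: [665.8, 156.5, 144.3]
ee_rot: [-0.679, 0.734, -0.001, 0.0]
contact_force: [-3.1, 1.7, 9.7]
gripper_width: 14.2
grasp_force: 63.0
```

drive_tool(
  deltas=[
    [[0,0,0],[0,0,0]],
    [[0,0,0],[0,0,0]],
    [[0,0,0],[0,0,0]],
    [[0,0,0],[0,0,0]],
  ],
  claw=4,
)

```text
clock: 7.55
position: [665.0, 156.8, 140.9]
ee_rot: [-0.679, 0.734, 0.0, -0.001]
contact_force: [-0.5, -0.8, -0.0]
gripper_width: 40.0
grasp_force: 0.0
```

drive_tool(
  deltas=[
    [[0,0,-2],[0,0,0]],
    [[0,0,-3],[0,0,0]],
    [[0,2,-2],[0,0,0]],
    [[0,4,0],[0,0,0]],
    [[1,5,0],[0,0,0]],
    [[3,3,0],[0,0,0]],
    [[3,0,0],[0,0,0]],
    [[2,0,0],[0,0,0]],
    [[0,0,0],[0,0,0]],
  ],
)

```text
clock: 8.45
position: [518.7, 76.8, 211.8]
ee_rot: [-0.678, 0.735, -0.0, -0.0]
contact_force: [0.1, -0.3, 0.4]
gripper_width: 39.8
grasp_force: 0.0
```

```bash
python3 - <<'E'
from h import *
shot('top','top1');shot('wrist','C');plan(554.2,73.7,90,-94.5)
a=cv2.imread('pics/top1.png')[120:270,220:400];b=cv2.imread('pics/C.png')
cv2.imwrite('pics/C1.png',np.hstack([cv2.resize(a,(300,250),interpolation=cv2.INTER_CUBIC)[:,:],cv2.resize(b,(333,250))]))
E
```

```text
pos [519.6  78.5 211.6] h0 -94.56 turn toolz -0.06 shift [ 0.21 -3.49 12.16] untilt [-0.02  0.01 -0.  ] t 8.55
```

View pics/C1.png

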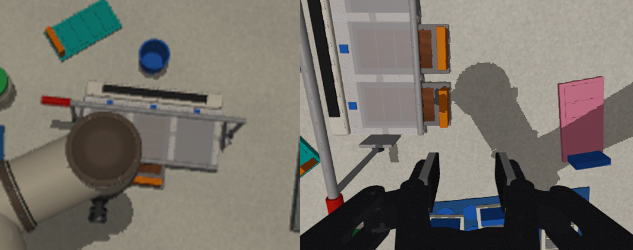

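The bar is upright: the handle released right over the pivot, at about 1.65 rad. Next is the used3 tab.

drive_tool(
  deltas=[
    [[0.2,-1.5,2],[0,0,0]],
    [[0,-2,4],[0,0,0]],
    [[0,0,4],[0,0,0]],
    [[0,0,2.2],[0,0,0]],
    [[0,0,0],[0,0,0]],
  ],
  claw=2.6,
)

```text
clock: 9.05
position: [552.0, 73.7, 85.4]
ee_rot: [-0.679, 0.734, 0.002, -0.004]
contact_force: [-0.3, 0.8, -1.0]
gripper_width: 26.2
grasp_force: 0.0
```

```bash
python3 - <<'E'
from h import *
plan(554.2,73.7,20,-94.5)
E
```

```text
pos [552.   73.7  85.4] h0 -94.51 turn toolz -0.01 shift [-0.04 -0.27  6.54] untilt [ 0.45 -0.21 -0.  ] t 9.05
```

drive_tool(
  deltas=[
    [[0,0,0],[0,0,0]],
    [[0,0,0],[0,0,0]],
    [[0,-0.1,1],[0,0,0]],
    [[0,0,2],[0,0,0]],
    [[0,0,2],[0,0,0]],
    [[0,0,1.5],[0,0,0]],
    [[0,0,0.3],[0,0,0]],
    [[0,0,0],[0,0,0]],
    [[0,0,0],[0,0,0]],
  ],
)

```text
clock: 9.95
position: [556.0, 74.1, 22.5]
ee_rot: [-0.679, 0.734, -0.0, 0.001]
contact_force: [0.2, -0.6, -0.1]
gripper_width: 26.3
grasp_force: 0.0
```

drive_tool(
  deltas=[
    [[0,0,0],[0,0,0]],
    [[0,0,0],[0,0,0]],
    [[0,0,0],[0,0,0]],
    [[0,0,0],[0,0,0]],
    [[0,0,0],[0,0,0]],
  ],
  claw=0.3,
)

```text
clock: 10.45
position: [555.6, 74.0, 22.6]
ee_rot: [-0.679, 0.734, -0.0, 0.001]
contact_force: [-3.5, 0.4, 6.0]
gripper_width: 10.6
grasp_force: 60.2
```

```bash
python3 - <<'E'
from h import *
plan(554.2,73.7,20,-94.5)
E
```

```text
pos [555.6  74.   22.6] h0 -94.50 turn toolz -0.00 shift [0.05 0.14 0.26] untilt [-0.08  0.03 -0.  ] t 10.45
```

drive_tool(
  deltas=[
    [[0,0.5,0],[0,0,0]],
    [[0,1,0],[0,0,0]],
    [[0,1.5,0],[0,0,0]],
    [[0,1.5,0],[0,0,0]],
    [[0,1.5,0],[0,0,0]],
    [[0,1.5,0],[0,0,0]],
    [[0,1.5,0],[0,0,0]],
    [[0,1.5,0],[0,0,0]],
    [[0,0.5,0],[0,0,0]],
    [[0,0,0],[0,0,0]],
    [[0,0,0],[0,0,0]],
  ],
)

```text
clock: 11.55
position: [445.6, 82.5, 21.4]
ee_rot: [-0.679, 0.734, -0.0, -0.0]
contact_force: [0.2, 0.8, -1.7]
gripper_width: 10.7
grasp_force: 59.1
```

drive_tool(
  deltas=[
    [[0,0,-1],[0,0,0]],
    [[0,0,-2],[0,0,0]],
    [[0,0,-3],[0,0,0]],
    [[0,0,-3],[0,0,0]],
    [[0,0,-2],[0,0,0]],
    [[0,0,0],[0,0,0]],
    [[0,0,0],[0,0,0]],
  ],
)

```text
clock: 12.25
position: [445.5, 82.4, 131.7]
ee_rot: [-0.678, 0.735, 0.0, 0.0]
contact_force: [-0.7, 0.1, -1.1]
gripper_width: 10.7
grasp_force: 63.7
```

```bash
python3 - <<'E'
from h import *
shot('side','s2');shot('wrist','D')
s=.7
# tub corners from top0 rim z28 (800px)
c=[atz('top0',(u*s,v*s),28) for u,v in[(575,270),(665,282),(657,381),(564,370)]]
print(np.round(c,0),np.mean(c,0))
print(proj('side0',(558,-403,5)))
a=cv2.imread('pics/s2.png')[170:,230:480]; b=cv2.imread('pics/D.png')
cv2.imwrite('pics/D1.png',np.hstack([cv2.resize(a,(400,400),interpolation=cv2.INTER_CUBIC),cv2.resize(b,(400,400))]))
E
```

```text
[[ 679. -310.   28.]
 [ 656. -509.   28.]
 [ 438. -481.   28.]
 [ 457. -280.   28.]] [ 557.49328481 -394.73765978   28.        ]
(np.float64(318.7158232368847), np.float64(386.7750638235132))
```

View pics/D1.png

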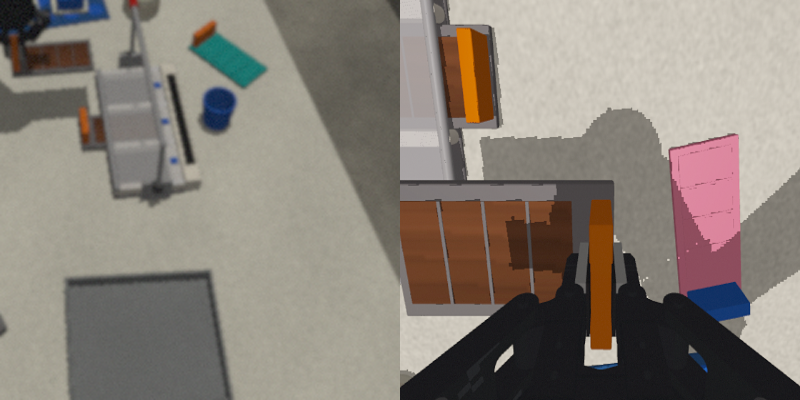

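The filter is held level. The tub centre is (557,-395) with a yaw of about -7°. I carry the filter there.

drive_tool(
  deltas=[
    [[3,0,0],[0,0,2.5]],
    [[4,0,0],[0,0,0]],
    [[5,0,0],[0,0,0]],
    [[5,0,0],[0,0,0]],
    [[5,0,0],[0,0,0]],
    [[5,0,0],[0,0,0]],
    [[5,0,0],[0,0,0]],
    [[5,0,0],[0,0,0]],
    [[5,0,0],[0,0,0]],
    [[4,0,0],[0,0,0]],
    [[3,0,0],[0,0,0]],
    [[0,0,0],[0,0,0]],
  ],
)

```text
clock: 13.55
position: [385.6, -406.9, 129.3]
ee_rot: [-0.661, 0.751, 0.001, -0.001]
contact_force: [-0.9, 0.7, -1.2]
gripper_width: 10.7
grasp_force: 63.7
```

```bash
python3 - <<'E'
from h import *
shot('wrist','E');plan(490.8,-429,60,-97)
cv2.imwrite('pics/Eb.png',cv2.resize(cv2.imread('pics/E.png'),(700,525)))
E
```

```text
pos [ 385.6 -405.1  129.3] h0 -97.22 turn toolz -0.22 shift [  1.1  -10.76   6.89] untilt [0.21 0.1  0.  ] t 13.6
```

View pics/Eb.png

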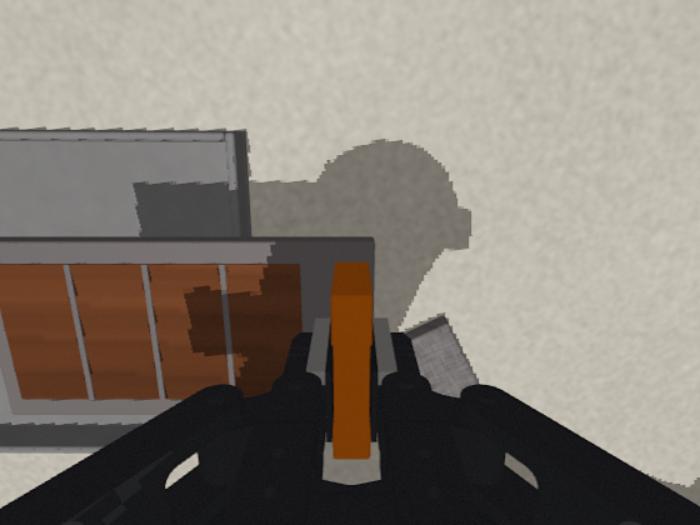

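View E shows the tub's (-x,-y) rim corner at about (246,130) at this scale, parallel to the held filter.

```bash
python3 - <<'E'
from h import *
s=.8
a=atz('E',(246*s,130*s),28);b=atz('E',(0,131*s),28);print(a,b,np.degrees(np.arctan2(b[1]-a[1],b[0]-a[0])))
for y in(-6.5,-7.5):
    m=R.from_euler('z',y,degrees=True).as_matrix();print(a-m@[-112.5,-100,0], a+m@[112.5-62,100-42,0])
plan(490.8,-429,60,-97)
E
```

```text
[ 429.96365929 -480.73207756   28.        ] [ 555.13790581 -496.18569791   28.        ] -7.037945121465601
[ 553.06081443 -394.11025354   28.        ] [ 486.7048244  -428.82167223   28.        ]
[ 554.55382542 -396.27178805   28.        ] [ 487.60214394 -429.81984831   28.        ]
pos [ 385.6 -405.1  129.3] h0 -97.22 turn toolz -0.22 shift [  1.1  -10.76   6.89] untilt [0.21 0.1  0.  ] t 13.6
```

drive_tool(
  deltas=[
    [[0.2,-2,0],[0,0,0]],
    [[0.3,-3,0.5],[0,0,0]],
    [[0.3,-3,1],[0,0,0]],
    [[0.3,-2.6,1.5],[0,0,0]],
    [[0,0,2],[0,0,0]],
    [[0,0,2],[0,0,0]],
    [[0,0,1.5],[0,0,0]],
    [[0,0,1],[0,0,0]],
    [[0,0,0.6],[0,0,0]],
    [[0,0,0],[0,0,0]],
    [[0,0,0],[0,0,0]],
  ],
)

```text
clock: 14.7
position: [491.2, -428.2, 31.3]
ee_rot: [-0.663, 0.749, -0.001, 0.0]
contact_force: [0.1, -0.3, -1.2]
gripper_width: 10.8
grasp_force: 63.7
```

```bash
python3 - <<'E'
from h import *
plan(489,-429,22.5,-97);print(arm.read_state()['contact_force'])
E
```

```text
pos [ 491.2 -428.2   31.3] h0 -97.01 turn toolz -0.01 shift [0.11 0.21 0.88] untilt [-0.07 -0.04  0.  ] t 14.7
[ 0.14826871 -0.29922262 -1.20005434]
```

Lower, release and lift straight up.

drive_tool(
  deltas=[
    [[0,0,0.4],[0,0,0]],
    [[0,0,0.3],[0,0,0]],
    [[0,0,0.1],[0,0,0]],
    [[0,0,0],[0,0,0]],
  ],
)

```text
clock: 15.1
position: [490.6, -427.9, 22.4]
ee_rot: [-0.662, 0.749, 0.0, -0.0]
contact_force: [0.1, -0.1, -1.5]
gripper_width: 10.7
grasp_force: 63.7
```

drive_tool(
  deltas=[
    [[0,0,0],[0,0,0]],
    [[0,0,0],[0,0,0]],
    [[0,0,0],[0,0,0]],
    [[0,0,-1],[0,0,0]],
    [[0,0,-3],[0,0,0]],
    [[0,0,-4],[0,0,0]],
    [[-2,2,-3],[0,0,0]],
    [[-4,2,0],[0,0,0]],
    [[-4,0,0],[0,0,0]],
    [[-2,0,0],[0,0,0]],
    [[0,0,0],[0,0,0]],
  ],
  claw=3,
)

```text
clock: 16.2
position: [466.2, -302.0, 134.1]
ee_rot: [-0.664, 0.748, -0.001, 0.001]
contact_force: [-0.6, -0.0, 0.0]
gripper_width: 29.8
grasp_force: 0.0
```

```bash
python3 - <<'E'
from h import *
p=np.load('mod.npy')
plan(549,-10,100,-94.5)
E
```

```text
pos [ 466.2 -302.   134.1] h0 -96.83 turn toolz -2.33 shift [-29.76  -5.96   3.42] untilt [-0.11 -0.01  0.  ] t 16.2
```

drive_tool(
  deltas=[
    [[0,0,0],[0,0,-2.4]],
    [[-3,-0.5,0],[0,0,0]],
    [[-5,-1,0],[0,0,0]],
    [[-5,-1,0],[0,0,0]],
    [[-5,-1,0],[0,0,0]],
    [[-5,-1,0],[0,0,0]],
    [[-4,-1,0.4],[0,0,0]],
    [[-2.8,-0.5,3],[0,0,0]],
    [[0,0,0],[0,0,0]],
    [[0,0,0],[0,0,0]],
    [[0,0,0],[0,0,0]],
  ],
  claw=2.6,
)

```text
clock: 17.3
position: [549.1, -16.4, 99.4]
ee_rot: [-0.678, 0.735, -0.001, 0.0]
contact_force: [-0.1, -0.4, -0.2]
gripper_width: 25.9
grasp_force: 0.0
```

```bash
python3 - <<'E'
from h import *
plan(549,-10,22,-94.5)
E
```

```text
pos [549.1 -16.4  99.4] h0 -94.67 turn toolz -0.17 shift [-0.64  0.07  7.74] untilt [-0.08  0.   -0.  ] t 17.3
```

drive_tool(
  deltas=[
    [[-0.6,0.1,1],[0,0,0]],
    [[0,0,2],[0,0,0]],
    [[0,0,2],[0,0,0]],
    [[0,0,1.8],[0,0,0]],
    [[0,0,1],[0,0,0]],
    [[0,0,0],[0,0,0]],
    [[0,0,0],[0,0,0]],
  ],
)

```text
clock: 18.0
position: [548.4, -9.6, 21.0]
ee_rot: [-0.678, 0.735, -0.0, 0.0]
contact_force: [0.8, -0.4, -0.8]
gripper_width: 26.0
grasp_force: 0.0
```

drive_tool(
  deltas=[
    [[0,0,0],[0,0,0]],
    [[0,0,0],[0,0,0]],
    [[0,0,0],[0,0,0]],
    [[0,0,0],[0,0,0]],
    [[0,0,0],[0,0,0]],
  ],
  claw=0.3,
)

```text
clock: 18.5
position: [548.6, -9.4, 21.5]
ee_rot: [-0.678, 0.735, -0.001, 0.001]
contact_force: [-1.7, -0.6, 6.6]
gripper_width: 10.9
grasp_force: 60.7
```

drive_tool(
  deltas=[
    [[0,0.5,0],[0,0,0]],
    [[0,1,0],[0,0,0]],
    [[0,1.5,0],[0,0,0]],
    [[0,1.5,0],[0,0,0]],
    [[0,1.5,0],[0,0,0]],
    [[0,1.5,0],[0,0,0]],
    [[0,1.5,0],[0,0,0]],
    [[0,1.5,0],[0,0,0]],
    [[0,0.5,0],[0,0,0]],
    [[0,0,0],[0,0,0]],
    [[0,0,0],[0,0,0]],
  ],
)

```text
clock: 19.6
position: [438.4, -0.5, 20.4]
ee_rot: [-0.678, 0.735, 0.0, -0.0]
contact_force: [-0.1, -0.1, -0.6]
gripper_width: 10.7
grasp_force: 59.6
```

drive_tool(
  deltas=[
    [[0,0,-1],[0,0,0]],
    [[0,0,-2],[0,0,0]],
    [[0,0,-3],[0,0,0]],
    [[0,0,-3],[0,0,0]],
    [[0,0,-2],[0,0,0]],
    [[4,0,0],[0,0,2.3]],
    [[5,0,0],[0,0,0]],
    [[5,0,0],[0,0,0]],
    [[5,0,0],[0,0,0]],
    [[5,0,0],[0,0,0]],
    [[4,0,0],[0,0,0]],
    [[0,0,0],[0,0,0]],
  ],
)

```text
clock: 20.8
position: [405.7, -282.8, 130.9]
ee_rot: [-0.661, 0.751, -0.0, -0.0]
contact_force: [-0.1, 0.6, -1.4]
gripper_width: 10.8
grasp_force: 59.6
```

```bash
python3 - <<'E'
from h import *
m=R.from_euler('z',-7,degrees=True).as_matrix();t=m@[-62,42,0]+[555,-395,0];print(t)
shot('wrist','F');plan(t[0],t[1],60,-97);print(arm.read_state()['gripper_width'])
cv2.imwrite('pics/Fb.png',cv2.resize(cv2.imread('pics/F.png'),(700,525)))
E
```

```text
[ 498.58065102 -345.75716234    0.        ]
pos [ 405.6 -281.   130.7] h0 -97.21 turn toolz -0.21 shift [  5.29 -10.02   7.07] untilt [ 0. -0. -0.] t 20.85
10.878214126982826
```

View pics/Fb.png

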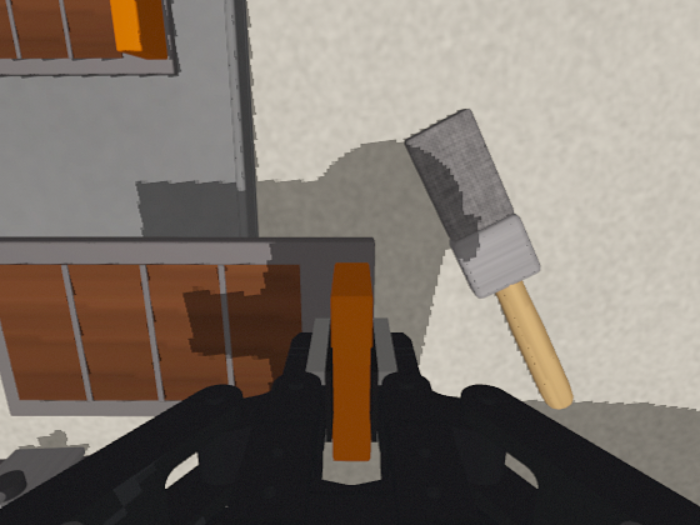

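View F shows used3 flat in the tub, with its near +y corner at about (177,73). There is free room beside it.

```bash
python3 - <<'E'
from h import *
m=R.from_euler('z',-7,degrees=True).as_matrix()
c=atz('F',(177*.8,73*.8),13);print((m.T@(c-[555,-395,0])), 'want -70,-7')
E
```

```text
[-70.2288937   -3.78423802  13.        ] want -70,-7
```

drive_tool(
  deltas=[
    [[1.3,-2,0],[0,0,0]],
    [[1.4,-3,0.5],[0,0,0]],
    [[1.4,-3,1],[0,0,0]],
    [[1.2,-2,1.5],[0,0,0]],
    [[0,0,2],[0,0,0]],
    [[0,0,2],[0,0,0]],
    [[0,0,0.5],[0,0,0]],
    [[0,0,0],[0,0,0]],
    [[0,0,0],[0,0,0]],
    [[0,0,0],[0,0,0]],
  ],
)

```text
clock: 21.85
position: [500.0, -343.5, 57.0]
ee_rot: [-0.663, 0.748, -0.001, 0.001]
contact_force: [-0.0, -0.1, -2.0]
gripper_width: 10.6
grasp_force: 59.6
```

drive_tool(
  deltas=[
    [[0,0,1.5],[0,0,0]],
    [[0,0,1.2],[0,0,0]],
    [[0,0,0.5],[0,0,0]],
    [[0,0,0.3],[0,0,0]],
    [[0,0,0],[0,0,0]],
    [[0,0,0],[0,0,0]],
  ],
)

```text
clock: 22.45
position: [499.4, -343.5, 20.8]
ee_rot: [-0.663, 0.748, -0.0, 0.0]
contact_force: [0.3, -0.4, -1.5]
gripper_width: 10.7
grasp_force: 59.6
```

drive_tool(
  deltas=[
    [[0,0,0],[0,0,0]],
    [[0,0,0],[0,0,0]],
    [[0,0,0],[0,0,0]],
    [[0,0,-1],[0,0,0]],
    [[0,0,-3],[0,0,0]],
    [[0,0,-4],[0,0,0]],
    [[0,0,-5],[0,0,0]],
    [[-3,0,-4],[0,0,-8]],
    [[-3,0,-2],[0,0,-8]],
    [[-3,0,0],[0,0,-8]],
    [[-3,0,0],[0,0,-8]],
    [[0,0,0],[0,0,-8]],
  ],
  claw=3,
)

```text
clock: 23.65
position: [487.6, -222.8, 212.1]
ee_rot: [0.881, -0.473, 0.001, -0.001]
contact_force: [0.4, -0.3, -0.1]
gripper_width: 29.9
grasp_force: 0.0
```

```bash
python3 - <<'E'
from h import *
plan(530,215,200,0)
E
```

```text
pos [ 487.6 -222.8  212.1] h0 -56.42 turn toolz -56.42 shift [  4.24 -43.78   1.28] untilt [-0.09 -0.03  0.  ] t 23.65
```

drive_tool(
  deltas=[
    [[0,0,-1],[0,0,-8]],
    [[0,0,-1],[0,0,-8]],
    [[0,0,-1],[0,0,-8]],
    [[0,0,-1],[0,0,-8]],
    [[0,0,-1],[0,0,-8]],
    [[0,0,0],[0,0,-8]],
    [[0,-2,0],[0,0,-8.4]],
    [[0.5,-4,0],[0,0,0]],
    [[0.5,-5,0],[0,0,0]],
    [[0.5,-5,0],[0,0,0]],
    [[0.5,-5,0],[0,0,0]],
    [[0.5,-5,0],[0,0,0]],
  ],
  claw=3,
)

```text
clock: 24.85
position: [518.5, 35.1, 261.8]
ee_rot: [1.0, -0.005, 0.001, -0.0]
contact_force: [0.8, 0.2, -0.9]
gripper_width: 30.1
grasp_force: 0.0
```

drive_tool(
  deltas=[
    [[0.5,-5,0],[0,0,0]],
    [[0.5,-5,0],[0,0,0]],
    [[0,-5,0],[0,0,0]],
    [[0,-3,0],[0,0,0]],
    [[0,0,0],[0,0,0]],
    [[0,0,0],[0,0,0]],
    [[0,0,0],[0,0,0]],
  ],
)

```text
clock: 25.55
position: [530.2, 211.8, 261.0]
ee_rot: [1.0, -0.005, 0.0, -0.0]
contact_force: [-0.1, -0.7, -0.3]
gripper_width: 30.2
grasp_force: 0.0
```

```bash
python3 - <<'E'
from h import *
shot('wrist','G');plan(576,291,100,0)
cv2.imwrite('pics/Gb.png',cv2.resize(cv2.imread('pics/G.png'),(800,600),interpolation=cv2.INTER_CUBIC))
E
```

```text
pos [530.3 211.5 261. ] h0 -0.60 turn toolz -0.60 shift [ 4.57 -7.94 16.1 ] untilt [-0.01 -0.02  0.  ] t 25.6
```

View pics/Gb.png

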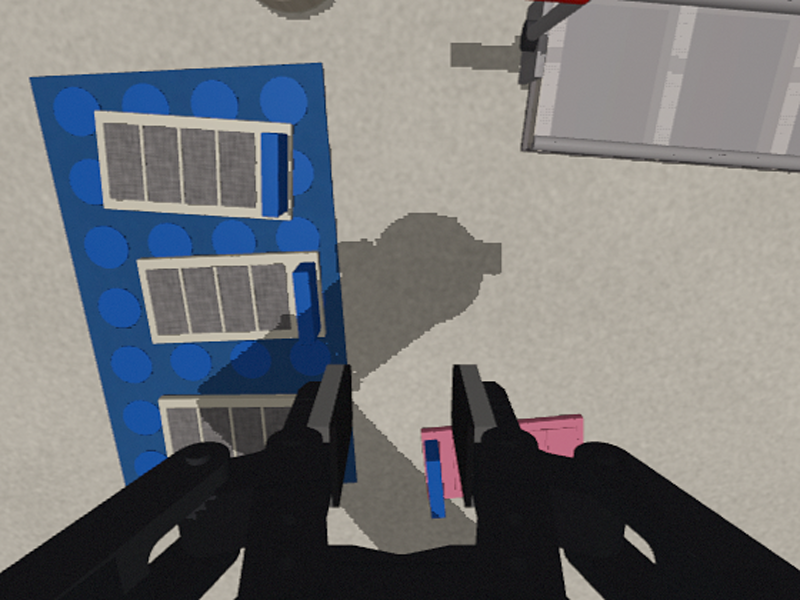

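View G shows all three fresh filters unmoved: a has corners (95,111),(293,124),(290,219),(102,208), and b has (137,262),(318,251),(325,341),(152,343). I fit their poses from A and G.

```bash
cat >> h.py <<'E'
from scipy.optimize import least_squares
def fitf(obs,s=.7):
    L=[(70,35),(-70,35),(-70,-35),(70,-35)] # lead/+y, tab/+y, ... filter frame
    def w(p,q): c,n=np.cos(p[2]),np.sin(p[2]);return np.array([p[0]+c*q[0]-n*q[1],p[1]+n*q[0]+c*q[1],p[3]])
    f=lambda p:np.concatenate([np.array(proj(a,w(p,L[i])))/s-np.array(u) for a,i,u in obs])
    c=np.mean([atz(a,np.array(u)*s,11) for a,i,u in obs],0)
    r=least_squares(f,[c[0],c[1],np.pi/2,11],x_scale=[10,10,.1,5]);p=r.x
    print('origin',p[:2].round(1),'yaw %.2f'%np.degrees(p[2]),'ztop %.1f'%p[3],'tab',w(p,(-62,0))[:2].round(1),'rms %.1f'%np.sqrt(np.mean(r.fun**2)))
E
python3 - <<'E'
from h import *
# image up = +x ; filter +x=+y world(left), filter +y = -x world (down)
def o(v,lt,rt,rb,lb): return [(v,i,u) for i,u in((3,lt),(2,rt),(1,rb),(0,lb)) if u]
A={'a':o('A',(243,59),(432,74),(423,169),(243,157)),'b':o('A',(271,210),(447,203),None,(279,293)),'c':o('A',(281,349),(443,348),None,(285,421))}
G={'a':o('G',(95,111),(293,124),(290,219),(102,208)),'b':o('G',(137,262),(318,251),(325,341),(152,343)),'c':o('G',(160,397),None,None,None)}
for k in 'abc':
    print(k);fitf(A[k]);len(G[k])>1 and fitf(G[k]);fitf(A[k]+G[k])
E
```

```text
a
origin [583.2 363.1] yaw 85.77 ztop 4.2 tab [578.7 301.3] rms 0.6
origin [582.9 362.8] yaw 85.57 ztop 9.5 tab [578.1 301. ] rms 1.2
origin [583. 363.] yaw 85.67 ztop 8.2 tab [578.3 301.1] rms 1.2
b
origin [480.3 346. ] yaw 91.87 ztop 6.8 tab [482.3 284. ] rms 0.5
origin [480.7 345.1] yaw 91.62 ztop 11.8 tab [482.4 283.1] rms 1.5
origin [480.5 345.5] yaw 91.69 ztop 10.3 tab [482.3 283.6] rms 1.3
c
origin [358.7 347.4] yaw 90.08 ztop 7.7 tab [358.7 285.4] rms 0.5
origin [358.4 347.5] yaw 89.97 ztop 6.7 tab [358.3 285.5] rms 0.5
```

```bash
python3 - <<'E'
from h import *
plan(578.2,301,100,-4.3)
E
```

```text
pos [530.3 211.5 261. ] h0 -0.60 turn toolz 3.70 shift [ 4.1  -9.28 16.1 ] untilt [-0.01 -0.02  0.  ] t 25.6
```

drive_tool(
  deltas=[
    [[0,0,2],[0,0,3.7]],
    [[1,-2,3],[0,0,0]],
    [[1,-3,4],[0,0,0]],
    [[1,-3,4],[0,0,0]],
    [[1.1,-1.3,3.1],[0,0,0]],
    [[0,0,0],[0,0,0]],
    [[0,0,0],[0,0,0]],
    [[0,0,0],[0,0,0]],
  ],
)

```text
clock: 26.4
position: [578.5, 300.6, 103.4]
ee_rot: [0.999, -0.037, 0.001, -0.001]
contact_force: [-0.3, -0.1, -0.1]
gripper_width: 30.0
grasp_force: 0.0
```

```bash
python3 - <<'E'
from h import *
plan(578.2,301,20,-4.3)
E
```

```text
pos [578.5 300.6 103.4] h0 -4.27 turn toolz 0.03 shift [-0.05 -0.02  8.34] untilt [-0.11 -0.15  0.  ] t 26.4
```

drive_tool(
  deltas=[
    [[0,0,1],[0,0,0]],
    [[0,0,2],[0,0,0]],
    [[0,0,2],[0,0,0]],
    [[0,0,2],[0,0,0]],
    [[0,0,1],[0,0,0]],
    [[0,0,0],[0,0,0]],
    [[0,0,0],[0,0,0]],
  ],
)

```text
clock: 27.1
position: [578.2, 301.5, 22.1]
ee_rot: [0.999, -0.037, 0.001, -0.0]
contact_force: [0.4, -0.2, 0.6]
gripper_width: 29.7
grasp_force: 0.0
```

drive_tool(
  deltas=[
    [[0,0,0],[0,0,0]],
    [[0,0,0],[0,0,0]],
    [[0,0,0],[0,0,0]],
    [[0,0,0],[0,0,0]],
    [[0,0,0],[0,0,0]],
  ],
  claw=0.3,
)

```text
clock: 27.6
position: [578.4, 301.9, 22.7]
ee_rot: [0.999, -0.037, 0.001, -0.001]
contact_force: [-1.1, -0.4, 5.9]
gripper_width: 10.4
grasp_force: 62.3
```

drive_tool(
  deltas=[
    [[0,0,-1],[0,0,0]],
    [[0,0,-2],[0,0,0]],
    [[0,0,-3],[0,0,0]],
    [[0,0,-4],[0,0,0]],
    [[-2,0,-2],[0,0,0]],
    [[-3,0,0],[0,0,0]],
    [[-4,0,0],[0,0,0]],
    [[-3,0,0],[0,0,0]],
    [[0,0,0],[0,0,0]],
  ],
)

```text
clock: 28.5
position: [454.3, 309.3, 141.3]
ee_rot: [0.999, -0.036, -0.001, 0.001]
contact_force: [0.4, -0.7, -1.8]
gripper_width: 10.9
grasp_force: 61.2
```

drive_tool(
  deltas=[
    [[0,0,0],[0,0,6]],
    [[0,0,0],[0,0,8]],
    [[0,0,0],[0,0,8]],
    [[0,0,0],[0,0,8]],
    [[0,0,0],[0,0,8]],
    [[0,0,0],[0,0,8]],
    [[0,0,0],[0,0,8]],
    [[0,0,0],[0,0,8]],
    [[0,0,0],[0,0,8]],
    [[0,0,0],[0,0,8]],
    [[0,0,0],[0,0,8]],
    [[0,0,0],[0,0,4]],
  ],
)

```text
clock: 29.7
position: [458.3, 309.9, 141.0]
ee_rot: [-0.679, 0.734, 0.0, -0.0]
contact_force: [-0.2, -0.1, -0.2]
gripper_width: 10.7
grasp_force: 61.2
```

```bash
python3 - <<'E'
from h import *
p=np.load('mod.npy');m=R.from_euler('z',p[2]).as_matrix()
for y in(-84,0,84): print((m@[-34-115,y,0]+[p[0]+1.2,p[1],0]).round(1))
shot('wrist','H');plan(0,0,0,-94.5)
cv2.imwrite('pics/Hb.png',cv2.resize(cv2.imread('pics/H.png'),(700,525)))
E
```

```text
[427.5 -84.6   0. ]
[434.1  -0.9   0. ]
[440.8  82.8   0. ]
pos [458.3 309.9 140.9] h0 -94.53 turn toolz -0.03 shift [34.48 43.25 14.12] untilt [ 0.02 -0.01 -0.  ] t 29.75
```

View pics/Hb.png

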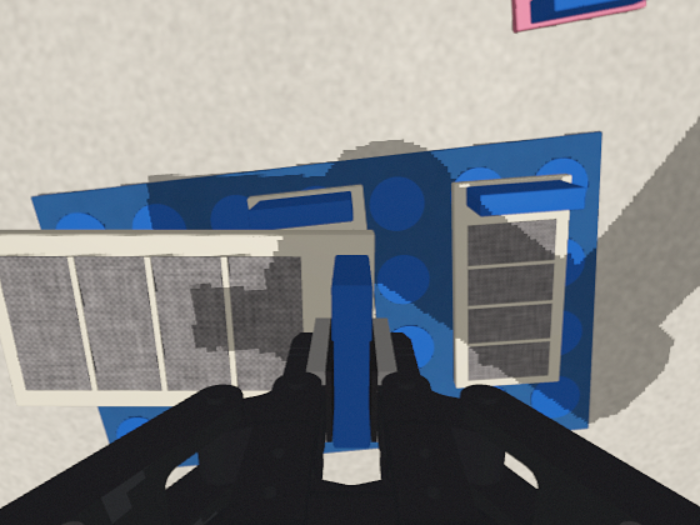

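View H shows the fresh filter held level and square. To get the sideways grip offset, I compare the tab edges with those in F and E, where the used filters came from known slots.

```bash
cat >> h.py <<'E'
def tabrows(f,hue):
    im=cv2.imread(f'pics/{f}.png');h=cv2.cvtColor(im,cv2.COLOR_BGR2HSV).astype(int)
    lo,hi=hue;out=[]
    for c in range(272,292,3):
        col=h[:,c];m=(col[:,0]>=lo)&(col[:,0]<=hi)&(col[:,1]>120);r=np.where(m)[0];r=r[(r>180)]
        out.append((r.min(),r.max(),len(r)))
    print(f,out)
    # right edge of slab far long edge: row of the filter's long edge at columns 240-260
    g=cv2.cvtColor(im,cv2.COLOR_BGR2GRAY).astype(int)
    print('  edge',[170+int(np.argmax(np.abs(np.diff(g[170:200,c])))) for c in range(225,300,12)])
E
python3 - <<'E'
from h import *
tabrows('E',(5,20));tabrows('F',(5,20));tabrows('H',(100,125))
for f in 'EFH':
    im=cv2.imread(f'pics/{f}.png'); 
pics=[cv2.resize(cv2.imread(f'pics/{f}.png')[170:370,230:330],(260,520),interpolation=cv2.INTER_CUBIC) for f in'EFH']
cv2.imwrite('pics/cmp.png',np.hstack(pics))
E
```

```text
E [(np.int64(210), np.int64(366), 157), (np.int64(210), np.int64(366), 157), (np.int64(210), np.int64(366), 157), (np.int64(210), np.int64(366), 157), (np.int64(210), np.int64(366), 157), (np.int64(210), np.int64(366), 157), (np.int64(210), np.int64(366), 157)]
  edge [188, 188, 188, 188, 188, 188, 189]
F [(np.int64(210), np.int64(368), 159), (np.int64(210), np.int64(368), 159), (np.int64(210), np.int64(368), 159), (np.int64(210), np.int64(368), 159), (np.int64(210), np.int64(368), 159), (np.int64(210), np.int64(368), 159), (np.int64(210), np.int64(368), 159)]
  edge [189, 189, 189, 189, 189, 189, 189]
H [(np.int64(204), np.int64(360), 157), (np.int64(204), np.int64(360), 157), (np.int64(204), np.int64(359), 156), (np.int64(204), np.int64(359), 156), (np.int64(204), np.int64(359), 156), (np.int64(204), np.int64(359), 156), (np.int64(204), np.int64(358), 155)]
  edge [191, 181, 180, 178, 177, 183, 183]
```

View pics/cmp.png

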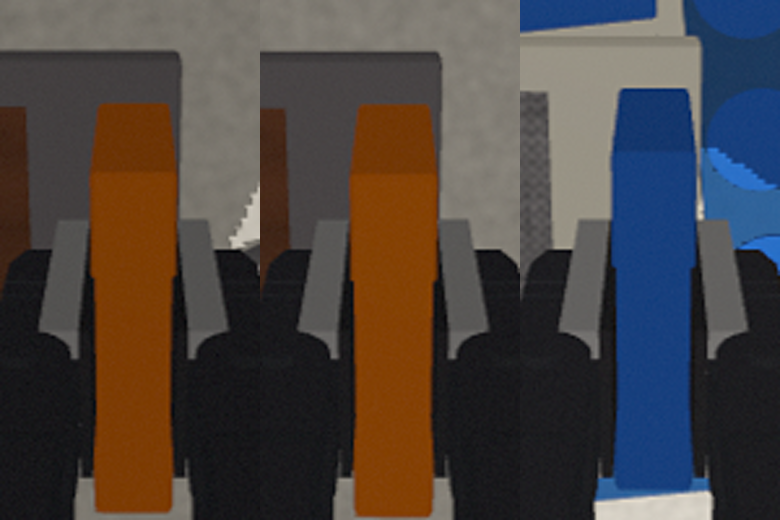

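```bash
cat >> h.py <<'E'
def lat(r1,r2):
    """tool-x of tab centre and tool-z of tab top, from rows of the two ends of the tab's top face (28 mm either side)"""
    def row(X,Z):
        d=np.array([X-73.942,Z+142.188]);y=d@[-.957,-.292];z=d@[-.292,.957];return 205.36+365.57*y/z
    q=least_squares(lambda p:[row(p[0]+28,p[1])-r1,row(p[0]-28,p[1])-r2],[0,-20]).x;return q.round(2)
E
python3 - <<'E'
from h import *
for n,a,b in(('E',235.8,366.8),('F',235.8,368.8),('H',228,359.5)): print(n,lat(a,b))
E
```

```text
E [ -2.1  -21.63]
F [ -1.29 -23.67]
H [  0.39 -20.43]
```

The slot tab centres at home come out as slot 2 (548.7,-8.0) and slot 3 (555.4,75.8), with slot 1 at about (542.0,-91.8). This filter goes into slot 3.

```bash
python3 - <<'E'
from h import *
plan(440.8,85.4,60,-94.6)
E
```

```text
pos [458.3 309.9 140.9] h0 -94.53 turn toolz 0.07 shift [22.51 -0.06  8.1 ] untilt [ 0.02 -0.01 -0.  ] t 29.75
```

drive_tool(
  deltas=[
    [[2,0,0],[0,0,0.1]],
    [[4,0,0],[0,0,0]],
    [[5,0,0],[0,0,0]],
    [[5,0,0],[0,0,0]],
    [[4,0,2],[0,0,0]],
    [[2.5,0,3],[0,0,0]],
    [[0,0,3],[0,0,0]],
    [[0,0,0],[0,0,0]],
    [[0,0,0],[0,0,0]],
    [[0,0,0],[0,0,0]],
    [[0,0,0],[0,0,0]],
  ],
)

```text
clock: 30.85
position: [442.0, 86.7, 62.5]
ee_rot: [-0.68, 0.733, -0.0, 0.002]
contact_force: [0.2, -0.5, -1.3]
gripper_width: 10.4
grasp_force: 61.3
```

```bash
python3 - <<'E'
from h import *
plan(440.8,85.4,26.7,-94.6)
E
```

```text
pos [442.   86.7  62.5] h0 -94.24 turn toolz 0.36 shift [0.14 0.12 3.57] untilt [-0.16  0.1  -0.  ] t 30.85
```

drive_tool(
  deltas=[
    [[0.1,0.1,1.5],[0,0,0]],
    [[0,0,1.5],[0,0,0]],
    [[0,0,0.5],[0,0,0]],
    [[0,0,0],[0,0,0]],
    [[0,0,0],[0,0,0]],
    [[0,0,0],[0,0,0]],
  ],
)

```text
clock: 31.45
position: [440.5, 85.2, 26.8]
ee_rot: [-0.68, 0.733, -0.0, 0.001]
contact_force: [-0.2, 0.1, -1.4]
gripper_width: 10.8
grasp_force: 61.2
```

```bash
python3 - <<'E'
from h import *
plan(440.8,85.4,26.7,-94.6)
E
```

```text
pos [440.5  85.2  26.8] h0 -94.30 turn toolz 0.30 shift [-0.02 -0.03  0.01] untilt [-0.09  0.06 -0.  ] t 31.45
```

drive_tool(
  deltas=[
    [[0,0,0],[0,0,0.3]],
    [[0,-0.7,0],[0,0,0]],
    [[0,-0.8,0],[0,0,0]],
    [[0,-0.8,0],[0,0,0]],
    [[0,-0.8,0],[0,0,0]],
    [[0,-0.8,0],[0,0,0]],
    [[0,0,0],[0,0,0]],
    [[0,0,0],[0,0,0]],
  ],
)

```text
clock: 32.25
position: [478.8, 81.5, 25.9]
ee_rot: [-0.678, 0.735, 0.0, -0.0]
contact_force: [0.5, -0.2, -0.5]
gripper_width: 10.8
grasp_force: 61.3
```

drive_tool(
  deltas=[
    [[0,-0.8,0],[0,0,0]],
    [[0,-1,0],[0,0,0]],
    [[0,-1,0],[0,0,0]],
    [[0,-1,0],[0,0,0]],
    [[0,-1,0],[0,0,0]],
    [[0,-1,0],[0,0,0]],
    [[0,-0.8,0],[0,0,0]],
    [[0,-0.5,0],[0,0,0]],
    [[0,0,0],[0,0,0]],
    [[0,0,0],[0,0,0]],
  ],
)

```text
clock: 33.25
position: [549.3, 75.8, 26.0]
ee_rot: [-0.678, 0.735, 0.0, -0.0]
contact_force: [0.3, 0.3, -1.4]
gripper_width: 10.9
grasp_force: 61.3
```

```bash
python3 - <<'E'
from h import *
plan(555.4,76.2,26,-94.6)
E
```

```text
pos [549.3  75.8  26. ] h0 -94.63 turn toolz -0.03 shift [-0.08 -0.6  -0.  ] untilt [ 0.02 -0.01 -0.  ] t 33.25
```

drive_tool(
  deltas=[
    [[0,-0.3,0],[0,0,0]],
    [[0,-0.3,0],[0,0,0]],
    [[0,-0.1,0],[0,0,0]],
    [[0,-0.1,0],[0,0,0]],
    [[0,0,0],[0,0,0]],
    [[0,0,0],[0,0,0]],
  ],
)

```text
clock: 33.85
position: [555.8, 75.2, 25.8]
ee_rot: [-0.678, 0.735, 0.001, -0.001]
contact_force: [-4.6, 2.1, 0.8]
gripper_width: 10.5
grasp_force: 61.6
```

Contact at 555.8 means the filter is home. Release, lift and go for fresh b.

drive_tool(
  deltas=[
    [[0,0,0],[0,0,0]],
    [[0,0,0],[0,0,0]],
    [[0,0,0],[0,0,0]],
    [[0,0,-2],[0,0,0]],
    [[0,0,-4],[0,0,0]],
    [[0,1,-5],[0,0,0]],
    [[0,3,-5],[0,0,0]],
    [[-2,3,-4],[0,0,0]],
    [[-4,0,-1],[0,0,0]],
    [[-4,0,0],[0,0,0]],
    [[-2,0,0],[0,0,0]],
  ],
  claw=2.6,
)

```text
clock: 34.95
position: [504.3, 201.1, 226.2]
ee_rot: [-0.679, 0.734, -0.0, 0.002]
contact_force: [-0.6, -0.9, -1.0]
gripper_width: 26.1
grasp_force: 0.0
```

drive_tool(
  deltas=[
    [[0,0,0],[0,0,-8]],
    [[0,0,0],[0,0,-8]],
    [[0,0,0],[0,0,-8]],
    [[0,0,0],[0,0,-8]],
    [[0,0,0],[0,0,-8]],
    [[0,0,0],[0,0,-8]],
    [[0,0,0],[0,0,-8]],
    [[0,0,0],[0,0,-8]],
    [[0,0,0],[0,0,-8]],
    [[0,0,0],[0,0,-8]],
    [[0,0,0],[0,0,-8]],
    [[0,0,0],[0,0,-8.3]],
  ],
  claw=3,
)

```text
clock: 36.15
position: [503.9, 198.1, 224.6]
ee_rot: [1.0, 0.017, -0.0, 0.0]
contact_force: [-0.1, -0.9, -0.2]
gripper_width: 30.0
grasp_force: 0.0
```

```bash
python3 - <<'E'
from h import *
shot('wrist','I');plan(482.3,283.6,100,1.7)
im=cv2.resize(cv2.imread('pics/I.png'),(800,600),interpolation=cv2.INTER_CUBIC)
def w(p,q): c,n=np.cos(p[2]),np.sin(p[2]);return np.array([p[0]+c*q[0]-n*q[1],p[1]+n*q[0]+c*q[1],11])
for p in((480.5,345.5,np.radians(91.7)),(358.5,347.4,np.radians(90))):
    q=[np.array(proj('I',w(p,l)))/.7 for l in[(70,35),(-70,35),(-70,-35),(70,-35)]]
    cv2.polylines(im,[np.int32(q)],True,(0,0,255),1)
cv2.imwrite('pics/Ib.png',im)
E
```

```text
pos [503.9 198.1 224.5] h0 2.20 turn toolz 0.50 shift [-1.9  -8.62 12.45] untilt [0.04 0.05 0.  ] t 36.2
```

View pics/Ib.png

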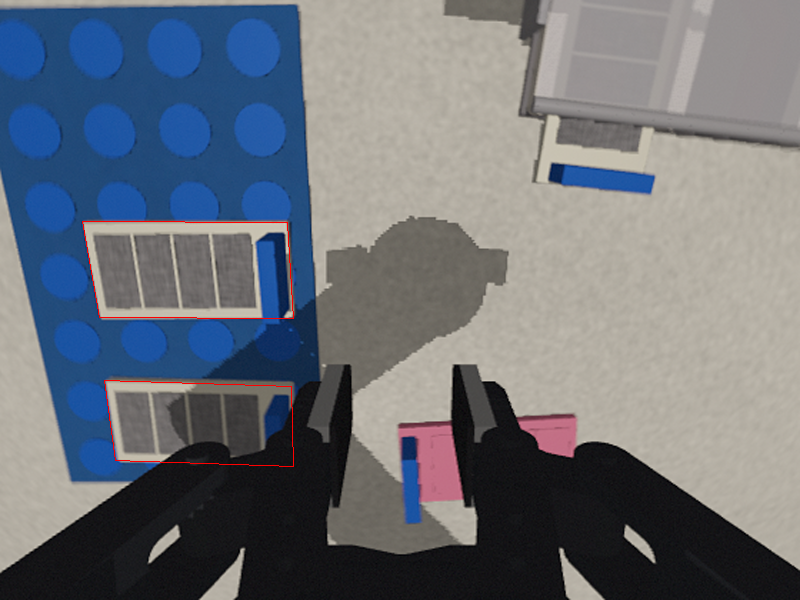

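View I shows fresh a in slot 3, and fresh b and c exactly on their fitted outlines. Next I pick b.

drive_tool(
  deltas=[
    [[0,0,2],[0,0,0.5]],
    [[-0.5,-2,3],[0,0,0]],
    [[-0.5,-3,3],[0,0,0]],
    [[-0.5,-2.6,3],[0,0,0]],
    [[-0.4,-1,1.5],[0,0,0]],
    [[0,0,0],[0,0,0]],
    [[0,0,0],[0,0,0]],
    [[0,0,0],[0,0,0]],
  ],
)

```text
clock: 37.0
position: [484.0, 284.0, 101.3]
ee_rot: [1.0, 0.01, 0.001, -0.001]
contact_force: [0.1, -0.1, 0.4]
gripper_width: 30.1
grasp_force: 0.0
```

```bash
python3 - <<'E'
from h import *
plan(482.3,283.6,20.5,1.7)
E
```

```text
pos [484.  284.  101.3] h0 1.10 turn toolz -0.60 shift [-0.19  0.04  8.08] untilt [-0.07 -0.1   0.  ] t 37.0
```

drive_tool(
  deltas=[
    [[-0.1,0,1],[0,0,-0.5]],
    [[0,0,2],[0,0,0]],
    [[0,0,2],[0,0,0]],
    [[0,0,2],[0,0,0]],
    [[0,0,0.9],[0,0,0]],
    [[0,0,0],[0,0,0]],
    [[0,0,0],[0,0,0]],
  ],
)

```text
clock: 37.7
position: [482.7, 284.3, 21.8]
ee_rot: [1.0, 0.015, 0.001, -0.0]
contact_force: [0.4, -0.1, 0.1]
gripper_width: 30.2
grasp_force: 0.0
```

drive_tool(
  deltas=[
    [[0,0,0],[0,0,0]],
    [[0,0,0],[0,0,0]],
    [[0,0,0],[0,0,0]],
    [[0,0,0],[0,0,0]],
    [[0,0,0],[0,0,0]],
  ],
  claw=0.3,
)

```text
clock: 38.2
position: [482.8, 284.8, 22.4]
ee_rot: [1.0, 0.015, 0.001, -0.001]
contact_force: [0.0, -0.4, 5.6]
gripper_width: 10.8
grasp_force: 61.7
```

drive_tool(
  deltas=[
    [[0,0,-1],[0,0,0]],
    [[0,0,-2],[0,0,0]],
    [[0,0,-3],[0,0,0]],
    [[0,0,-4],[0,0,0]],
    [[-1,0,-2],[0,0,0]],
    [[-2,0,0],[0,0,0]],
    [[0,0,0],[0,0,0]],
  ],
)

```text
clock: 38.9
position: [450.2, 282.6, 142.0]
ee_rot: [1.0, 0.015, -0.001, -0.0]
contact_force: [0.5, -1.1, -1.2]
gripper_width: 10.4
grasp_force: 60.7
```

drive_tool(
  deltas=[
    [[0,0,0],[0,0,8]],
    [[0,0,0],[0,0,8]],
    [[0,0,0],[0,0,8]],
    [[0,0,0],[0,0,8]],
    [[0,0,0],[0,0,8]],
    [[0,0,0],[0,0,8]],
    [[0,0,0],[0,0,8]],
    [[0,0,0],[0,0,8]],
    [[0,0,0],[0,0,8]],
    [[0,0,0],[0,0,8]],
    [[0,0,0],[0,0,8]],
    [[0,0,0],[0,0,8]],
  ],
)

```text
clock: 40.1
position: [452.1, 282.9, 140.5]
ee_rot: [-0.678, 0.735, 0.0, -0.001]
contact_force: [0.8, -0.2, -1.0]
gripper_width: 10.7
grasp_force: 60.7
```

```bash
cat >> h.py <<'E'
def tabgrip(f):
    shot('wrist',f);im=cv2.cvtColor(cv2.imread(f'pics/{f}.png'),cv2.COLOR_BGR2HSV).astype(int)
    h=np.median(im[:,276:288],axis=1);b=(h[:,0]>100)&(h[:,0]<125)&(h[:,1]>120)
    n,l,st,_=cv2.connectedComponentsWithStats(b.astype(np.uint8)[:,None]);i=l[300,0];t,e=st[i,1],st[i,1]+st[i,3]
    v=h[t:e,2];g=np.abs(v[5:45]-v[3:43]);r=t+4+np.argmax(g)
    print(f,'tab rows',t,r,e,lat(r,e-.5),'V',v[r-t-4:r-t+4])
E
python3 - <<'E'
from h import *
h=cv2.cvtColor(cv2.imread('pics/H.png'),cv2.COLOR_BGR2HSV)
print('Hcheck rows V',np.median(h[222:236,276:288,2],axis=1))
tabgrip('J');plan(434.1,1.1,60,-94.6);print(arm.read_state()['gripper_width'])
E
```

```text
Hcheck rows V [109.  108.  109.  109.  108.5 108.  118.  125.  124.  125.  126.  125.
 125.  125. ]
J tab rows 203 227 384 [  8.83 -42.15] V [102.  101.  101.5 101.  108.5 116.5 117.  118. ]
pos [452.1 282.9 140.5] h0 -94.87 turn toolz -0.27 shift [28.22 -0.48  8.08] untilt [ 0.07 -0.07 -0.  ] t 40.15
10.579616447882685
```

drive_tool(
  deltas=[
    [[2,0,0],[0,0,-0.2]],
    [[4,0,0],[0,0,0]],
    [[5,0,0],[0,0,0]],
    [[5,-0.5,0],[0,0,0]],
    [[5,0,0],[0,0,0]],
    [[5,0,0],[0,0,0]],
    [[2.1,0,0],[0,0,0]],
    [[0,0,3],[0,0,0]],
    [[0,0,3],[0,0,0]],
    [[0,0,2],[0,0,0]],
    [[0,0,0],[0,0,0]],
    [[0,0,0],[0,0,0]],
  ],
)

```text
clock: 41.35
position: [436.9, 2.4, 61.4]
ee_rot: [-0.682, 0.732, -0.0, -0.0]
contact_force: [-0.2, 1.2, -0.5]
gripper_width: 10.6
grasp_force: 60.7
```

```bash
python3 - <<'E'
from h import *
plan(434.1,2.0,26.5,-94.6)
E
```

```text
pos [436.9   2.4  61.4] h0 -94.04 turn toolz 0.56 shift [0.06 0.27 3.49] untilt [ 0.02 -0.03 -0.  ] t 41.35
```

drive_tool(
  deltas=[
    [[0,0.2,1.5],[0,0,0.5]],
    [[0,0,1.5],[0,0,0]],
    [[0,0,0.5],[0,0,0]],
    [[0,0,0],[0,0,0]],
    [[0,0,0],[0,0,0]],
    [[0,0,0],[0,0,0]],
  ],
)

```text
clock: 41.95
position: [435.6, 3.3, 27.0]
ee_rot: [-0.678, 0.735, -0.0, 0.001]
contact_force: [-0.1, -0.1, -1.0]
gripper_width: 10.7
grasp_force: 60.7
```

```bash
python3 - <<'E'
from h import *
tabgrip('K');plan(434.1,2.0,26.5,-94.6)
E
```

```text
K tab rows 203 227 357 [ -0.1  -18.09] V [81. 81. 80. 80. 85. 93. 93. 94.]
pos [435.5   3.2  26.9] h0 -94.60 turn toolz 0.00 shift [0.13 0.13 0.04] untilt [-0.1   0.04 -0.  ] t 42.0
```

drive_tool(
  deltas=[
    [[0.12,0,0],[0,0,0]],
    [[0,-0.8,0],[0,0,0]],
    [[0,-0.8,0],[0,0,0]],
    [[0,-0.8,0],[0,0,0]],
    [[0,-0.8,0],[0,0,0]],
    [[0,-0.8,0],[0,0,0]],
    [[0,0,0],[0,0,0]],
    [[0,0,0],[0,0,0]],
  ],
)

```text
clock: 42.8
position: [474.5, -1.5, 25.9]
ee_rot: [-0.678, 0.735, 0.0, -0.0]
contact_force: [0.2, -0.4, -1.9]
gripper_width: 10.3
grasp_force: 60.7
```

```bash
python3 - <<'E'
from h import *
plan(548.7,-7.2,26,-94.6);s=arm.read_state();print(s['contact_force'],s['gripper_width'])
E
```

```text
pos [474.5  -1.5  25.9] h0 -94.65 turn toolz -0.05 shift [-0.03 -7.44 -0.02] untilt [ 0.04 -0.01 -0.  ] t 42.8
[ 0.15700096 -0.37334544 -1.94960295] 10.342790000073995
```

drive_tool(
  deltas=[
    [[0,-0.8,0],[0,0,0]],
    [[0,-1,0],[0,0,0]],
    [[0,-1,0],[0,0,0]],
    [[0,-1,0],[0,0,0]],
    [[0,-1,0],[0,0,0]],
    [[0,-1,0],[0,0,0]],
    [[0,-0.8,0],[0,0,0]],
    [[0,-0.4,0],[0,0,0]],
    [[0,-0.2,0],[0,0,0]],
    [[0,0,0],[0,0,0]],
    [[0,0,0],[0,0,0]],
  ],
)

```text
clock: 43.9
position: [546.0, -7.2, 26.0]
ee_rot: [-0.678, 0.735, 0.0, -0.0]
contact_force: [-0.5, -0.5, -1.4]
gripper_width: 10.6
grasp_force: 60.6
```

drive_tool(
  deltas=[
    [[0,-0.1,0],[0,0,0]],
    [[0,-0.1,0],[0,0,0]],
    [[0,-0.1,0],[0,0,0]],
    [[0,-0.1,0],[0,0,0]],
    [[0,0,0],[0,0,0]],
    [[0,0,0],[0,0,0]],
  ],
)

```text
clock: 44.5
position: [548.9, -7.6, 25.7]
ee_rot: [-0.678, 0.735, 0.001, -0.001]
contact_force: [-5.2, 1.8, 0.9]
gripper_width: 10.6
grasp_force: 60.9
```

Home, with contact at 548.9. Release and view fresh c.

drive_tool(
  deltas=[
    [[0,0,0],[0,0,0]],
    [[0,0,0],[0,0,0]],
    [[0,0,0],[0,0,0]],
    [[0,0,-2],[0,0,0]],
    [[0,0,-4],[0,0,0]],
    [[0,1,-5],[0,0,0]],
    [[0,4,-5],[0,0,0]],
    [[-4,4,-4],[0,0,0]],
    [[-5,4,0],[0,0,0]],
    [[-5,2,0],[0,0,0]],
    [[-4,0,0],[0,0,0]],
    [[-2,0,0],[0,0,0]],
  ],
  claw=2.6,
)

```text
clock: 45.7
position: [445.4, 178.9, 204.2]
ee_rot: [-0.679, 0.734, -0.0, 0.002]
contact_force: [0.0, 0.4, -0.4]
gripper_width: 26.2
grasp_force: 0.0
```

drive_tool(
  deltas=[
    [[0,0,0],[0,0,-8]],
    [[0,0,0],[0,0,-8]],
    [[0,0,0],[0,0,-8]],
    [[0,0,0],[0,0,-8]],
    [[0,0,0],[0,0,-8]],
    [[0,0,0],[0,0,-8]],
    [[0,0,0],[0,0,-8]],
    [[0,0,0],[0,0,-8]],
    [[0,0,0],[0,0,-8]],
    [[0,0,0],[0,0,-8]],
    [[0,0,0],[0,0,-8]],
    [[0,0,0],[0,0,-6.6]],
  ],
  claw=3,
)

```text
clock: 46.9
position: [445.6, 176.1, 203.4]
ee_rot: [1.0, 0.002, 0.001, -0.0]
contact_force: [-0.1, -0.2, 0.4]
gripper_width: 30.0
grasp_force: 0.0
```

```bash
cat >> h.py <<'E'
def rect(f,z,x0,x1,y0,y1):
    im=cv2.imread(f'pics/{f}.png');xs,ys=np.arange(x1,x0,-1.),np.arange(y1,y0,-1.)
    Y,X=np.meshgrid(ys,xs);q=np.load(f'pics/{f}.npz');k=q['k'];c=(np.stack([X,Y,0*X+z],-1)-q['e'])@q['r']
    return cv2.remap(im,(k[0]*c[...,0]/c[...,2]+k[2]).astype(np.float32),(k[1]*c[...,1]/c[...,2]+k[3]).astype(np.float32),cv2.INTER_LINEAR)
def slab(f,x0=280,x1=430,y0=230,y1=460):
    w=rect(f,11,x0,x1,y0,y1);h=cv2.cvtColor(w,cv2.COLOR_BGR2HSV)
    m=((h[...,1]<70)&(h[...,2]>40)).astype(np.uint8);m=cv2.morphologyEx(m,cv2.MORPH_OPEN,np.ones((3,3)))
    for c in cv2.findContours(m,0,2)[0]:
        if cv2.contourArea(c)>2000:
            (u,v),(a,b),t=cv2.minAreaRect(c);print(f,'slab centre',round(x1-v,1),round(y1-u,1),'size',round(a),round(b),'ang',round(t,1))
    return w
E
python3 - <<'E'
from h import *
shot('wrist','L');plan(358.5,285.4,100,0)
slab('I');slab('A');slab('L')
E
```

```text
pos [445.6 176.1 203.4] h0 0.42 turn toolz 0.42 shift [ -8.72 -10.92  10.34] untilt [-0.05 -0.08  0.  ] t 46.95
I slab centre 360.9 346.4 size 74 142 ang 89.1
A slab centre 361.7 348.4 size 72 139 ang 89.5
A slab centre 355.5 344.5 size 227 149 ang -0.0
L slab centre 317.0 367.0 size 72 186 ang 90.0
L slab centre 360.0 346.5 size 72 141 ang 90.0
L slab centre 367.0 243.5 size 126 25 ang 90.0
```

Fresh c is unmoved: slab centre (360,346.5), tab about (359,285). Next I pick it.

drive_tool(
  deltas=[
    [[-1,-1,1],[0,0,0.4]],
    [[-2,-3,2],[0,0,0]],
    [[-2.5,-3,2.3],[0,0,0]],
    [[-2.2,-2.9,3],[0,0,0]],
    [[-1,-1,2],[0,0,0]],
    [[0,0,0],[0,0,0]],
    [[0,0,0],[0,0,0]],
    [[0,0,0],[0,0,0]],
  ],
)

```text
clock: 47.75
position: [359.9, 285.9, 101.2]
ee_rot: [1.0, -0.004, 0.001, -0.001]
contact_force: [-0.7, 1.5, -0.2]
gripper_width: 30.0
grasp_force: 0.0
```

```bash
python3 - <<'E'
from h import *
plan(359,285,20.5,0)
E
```

```text
pos [359.9 285.9 101.2] h0 -0.49 turn toolz -0.49 shift [-0.1   0.1   8.07] untilt [-0.12 -0.09  0.  ] t 47.75
```

drive_tool(
  deltas=[
    [[-0.1,0.1,1],[0,0,-0.4]],
    [[0,0,2],[0,0,0]],
    [[0,0,2],[0,0,0]],
    [[0,0,2],[0,0,0]],
    [[0,0,0.9],[0,0,0]],
    [[0,0,0],[0,0,0]],
    [[0,0,0],[0,0,0]],
  ],
)

```text
clock: 48.45
position: [358.3, 284.7, 21.5]
ee_rot: [1.0, -0.0, 0.0, -0.0]
contact_force: [-0.1, 0.5, -0.1]
gripper_width: 29.8
grasp_force: 0.0
```

drive_tool(
  deltas=[
    [[0,0,0],[0,0,0]],
    [[0,0,0],[0,0,0]],
    [[0,0,0],[0,0,0]],
    [[0,0,0],[0,0,0]],
    [[0,0,0],[0,0,0]],
  ],
  claw=0.3,
)

```text
clock: 48.95
position: [358.4, 285.2, 22.1]
ee_rot: [1.0, 0.0, 0.001, -0.001]
contact_force: [-0.0, -0.8, 6.9]
gripper_width: 10.8
grasp_force: 60.0
```

drive_tool(
  deltas=[
    [[0,0,-1],[0,0,0]],
    [[0,0,-2],[0,0,0]],
    [[0,0,-3],[0,0,0]],
    [[0,0,-4],[0,0,0]],
    [[2,0,-2],[0,0,0]],
    [[3,0,0],[0,0,0]],
    [[2,0,0],[0,0,0]],
    [[0,0,0],[0,0,0]],
  ],
)

```text
clock: 49.75
position: [429.4, 284.5, 141.4]
ee_rot: [1.0, -0.001, 0.0, -0.0]
contact_force: [-0.1, -0.1, -1.3]
gripper_width: 10.3
grasp_force: 58.9
```

drive_tool(
  deltas=[
    [[0,0,0],[0,0,8]],
    [[0,0,0],[0,0,8]],
    [[0,0,0],[0,0,8]],
    [[0,0,0],[0,0,8]],
    [[0,0,0],[0,0,8]],
    [[0,0,0],[0,0,8]],
    [[0,0,0],[0,0,8]],
    [[0,0,0],[0,0,8]],
    [[0,0,0],[0,0,8]],
    [[0,0,0],[0,0,8]],
    [[0,0,0],[0,0,8]],
    [[0,0,0],[0,0,6]],
  ],
)

```text
clock: 50.95
position: [426.5, 283.9, 140.9]
ee_rot: [-0.68, 0.733, 0.0, -0.001]
contact_force: [0.4, 0.0, -1.0]
gripper_width: 11.1
grasp_force: 58.9
```

```bash
python3 - <<'E'
from h import *
tabgrip('M');plan(427.4,-81.8,140,-94.6);print(arm.read_state()['gripper_width'])
E
```

```text
M tab rows 202 226 382 [  8.8  -41.22] V [102. 102. 102. 101. 109. 118. 117. 117.]
pos [426.6 283.9 140.9] h0 -94.42 turn toolz 0.18 shift [36.45 -3.02  0.12] untilt [ 0.08 -0.05 -0.  ] t 51.0
11.08681158513971
```

drive_tool(
  deltas=[
    [[2,0,0],[0,0,0.2]],
    [[4,-0.5,0],[0,0,0]],
    [[5,-0.5,0],[0,0,0]],
    [[5,-0.5,0],[0,0,0]],
    [[5,-0.5,0],[0,0,0]],
    [[5,-0.5,0],[0,0,0]],
    [[5,-0.5,0],[0,0,0]],
    [[3.4,0,0],[0,0,0]],
    [[2,0,2],[0,0,0]],
    [[0,0,3],[0,0,0]],
    [[0,0,3],[0,0,0]],
    [[0,0,0],[0,0,0]],
  ],
)

```text
clock: 52.2
position: [426.5, -80.6, 58.2]
ee_rot: [-0.68, 0.733, 0.003, -0.004]
contact_force: [-0.8, 0.9, -1.1]
gripper_width: 10.7
grasp_force: 59.0
```

drive_tool(
  deltas=[
    [[0,0,0],[0,0,0]],
    [[0,0,0],[0,0,0]],
    [[0,0,0],[0,0,0]],
  ],
)

```text
clock: 52.5
position: [432.0, -79.2, 62.5]
ee_rot: [-0.681, 0.732, -0.001, 0.001]
contact_force: [0.5, -0.1, -1.8]
gripper_width: 10.7
grasp_force: 59.0
```

```bash
python3 - <<'E'
from h import *
tabgrip('N');plan(427.4,-81.4,26.2,-94.6)
E
```

```text
N tab rows 203 226 357 [  0.6  -18.94] V [81.  81.5 81.  80.5 85.5 93.  93.5 94. ]
pos [431.9 -79.2  62.3] h0 -94.17 turn toolz 0.43 shift [0.26 0.44 3.61] untilt [-0.17  0.04 -0.  ] t 52.55
```

drive_tool(
  deltas=[
    [[0.2,0.3,1.5],[0,0,0.4]],
    [[0,0,1.5],[0,0,0]],
    [[0,0,0.6],[0,0,0]],
    [[0,0,0],[0,0,0]],
    [[0,0,0],[0,0,0]],
    [[0,0,0],[0,0,0]],
  ],
)

```text
clock: 53.15
position: [428.5, -81.2, 25.7]
ee_rot: [-0.678, 0.735, -0.0, 0.001]
contact_force: [0.2, -0.4, -0.4]
gripper_width: 10.7
grasp_force: 59.0
```

```bash
python3 - <<'E'
from h import *
plan(427.4,-81.8,26.2,-94.6)
E
```

```text
pos [428.5 -81.2  25.7] h0 -94.60 turn toolz -0.00 shift [ 0.07  0.11 -0.05] untilt [-0.09  0.02 -0.  ] t 53.15
```

drive_tool(
  deltas=[
    [[0.05,0,-0.05],[0,0,0]],
    [[0,-0.8,0],[0,0,0]],
    [[0,-0.8,0],[0,0,0]],
    [[0,-0.8,0],[0,0,0]],
    [[0,-0.8,0],[0,0,0]],
    [[0,-0.8,0],[0,0,0]],
    [[0,0,0],[0,0,0]],
    [[0,0,0],[0,0,0]],
  ],
)

```text
clock: 53.95
position: [467.6, -85.1, 25.3]
ee_rot: [-0.678, 0.735, 0.0, -0.0]
contact_force: [0.7, -0.3, -1.2]
gripper_width: 10.8
grasp_force: 59.1
```

```bash
python3 - <<'E'
from h import *
plan(542.0,-91.0,26,-94.6);s=arm.read_state();print(s['contact_force'],s['gripper_width'])
E
```

```text
pos [467.6 -85.1  25.3] h0 -94.64 turn toolz -0.04 shift [-0.01 -7.46 -0.07] untilt [ 0.03 -0.   -0.  ] t 53.95
[ 0.73313789 -0.27959401 -1.15497589] 10.75178490094709
```

drive_tool(
  deltas=[
    [[0,-0.8,0],[0,0,0]],
    [[0,-1,0],[0,0,0]],
    [[0,-1,0],[0,0,0]],
    [[0,-1,0],[0,0,0]],
    [[0,-1,0],[0,0,0]],
    [[0,-1,0],[0,0,0]],
    [[0,-0.8,0],[0,0,0]],
    [[0,-0.4,0],[0,0,0]],
    [[0,-0.2,0],[0,0,0]],
    [[0,0,0],[0,0,0]],
    [[0,0,0],[0,0,0]],
  ],
)

```text
clock: 55.05
position: [539.0, -90.8, 25.5]
ee_rot: [-0.678, 0.735, 0.0, -0.0]
contact_force: [-0.5, -0.6, -1.0]
gripper_width: 10.6
grasp_force: 59.0
```

drive_tool(
  deltas=[
    [[0,-0.1,0],[0,0,0]],
    [[0,-0.1,0],[0,0,0]],
    [[0,-0.1,0],[0,0,0]],
    [[0,-0.1,0],[0,0,0]],
    [[0,0,0],[0,0,0]],
    [[0,0,0],[0,0,0]],
  ],
)

```text
clock: 55.65
position: [541.8, -91.1, 25.2]
ee_rot: [-0.678, 0.735, 0.001, -0.001]
contact_force: [-4.8, 1.5, 2.2]
gripper_width: 10.4
grasp_force: 59.4
```

All three are in. Retreat and check the module and tub.

drive_tool(
  deltas=[
    [[0,0,0],[0,0,0]],
    [[0,0,0],[0,0,0]],
    [[0,0,0],[0,0,0]],
    [[0,0,-2],[0,0,0]],
    [[0,0,-4],[0,0,0]],
    [[0,0,-5],[0,0,0]],
    [[0,1,-5],[0,0,0]],
    [[0,2,-5],[0,0,0]],
    [[0,2,-3],[0,0,0]],
    [[0,0,0],[0,0,0]],
    [[0,0,0],[0,0,0]],
    [[0,0,0],[0,0,0]],
  ],
  claw=2.6,
)

```text
clock: 56.85
position: [495.0, -87.2, 259.8]
ee_rot: [-0.678, 0.735, 0.001, -0.001]
contact_force: [0.2, -0.5, -0.1]
gripper_width: 25.9
grasp_force: 0.0
```

```bash
python3 - <<'E'
from h import *
shot('wrist','P');shot('top','top2');plan(665.5,156.7,220,-94.5)
a=cv2.resize(cv2.imread('pics/P.png'),(560,420));t=cv2.imread('pics/top2.png')[170:280,385:475]
cv2.imwrite('pics/Pb.png',np.hstack([a,cv2.resize(t,(240,420),interpolation=cv2.INTER_CUBIC)]))
E
```

```text
pos [495.1 -87.3 259.4] h0 -94.63 turn toolz -0.13 shift [-25.66 -15.09   3.88] untilt [ 0.17 -0.03 -0.  ] t 56.95
```

View pics/Pb.png

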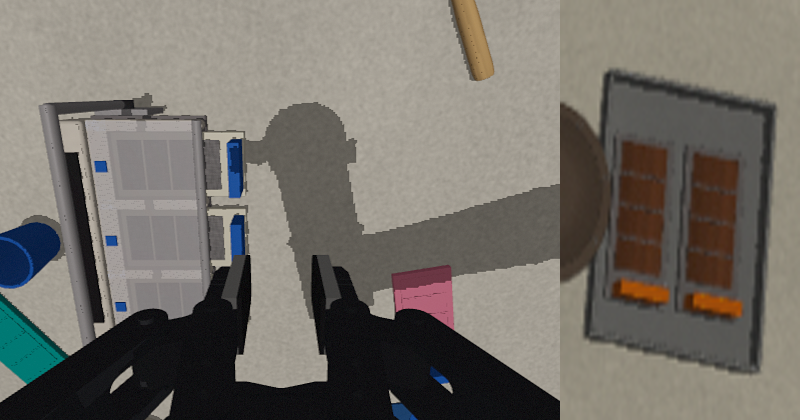

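The view shows filters home in slots 1 and 2 and both used filters flat in the tub. Next I go to the upright handle.

drive_tool(
  deltas=[
    [[-3,-2,0],[0,0,0]],
    [[-5,-3,0],[0,0,0]],
    [[-5,-3,0],[0,0,0]],
    [[-5,-3,0],[0,0,0]],
    [[-5,-3,0],[0,0,0]],
    [[-2.7,-1.1,0],[0,0,0]],
    [[0,0,1],[0,0,0]],
    [[0,0,2],[0,0,0]],
    [[0,0,0],[0,0,0]],
    [[0,0,0],[0,0,0]],
    [[0,0,0],[0,0,0]],
  ],
  claw=4,
)

```text
clock: 58.05
position: [647.5, 129.2, 231.8]
ee_rot: [-0.678, 0.735, -0.0, 0.0]
contact_force: [0.1, 0.4, 0.2]
gripper_width: 39.9
grasp_force: 0.0
```

```bash
python3 - <<'E'
from h import *
plan(665.5,157.5,142.5,-94.6)
E
```

```text
pos [647.5 129.2 231.8] h0 -94.65 turn toolz -0.05 shift [-2.97 -1.56  8.93] untilt [-0.07  0.   -0.  ] t 58.05
```

drive_tool(
  deltas=[
    [[-1.5,-0.8,0],[0,0,0]],
    [[-1.5,-0.8,0],[0,0,0]],
    [[0,0,1],[0,0,0]],
    [[0,0,2],[0,0,0]],
    [[0,0,2],[0,0,0]],
    [[0,0,2],[0,0,0]],
    [[0,0,1.8],[0,0,0]],
    [[0,0,0],[0,0,0]],
    [[0,0,0],[0,0,0]],
  ],
)

```text
clock: 58.95
position: [665.6, 157.8, 143.5]
ee_rot: [-0.678, 0.735, -0.0, 0.0]
contact_force: [0.0, -0.6, 0.5]
gripper_width: 40.4
grasp_force: 0.0
```

drive_tool(
  deltas=[
    [[0,0,0],[0,0,0]],
    [[0,0,0],[0,0,0]],
    [[0,0,0],[0,0,0]],
    [[0,0,0],[0,0,0]],
    [[0,0,0],[0,0,0]],
  ],
  claw=0.5,
)

```text
clock: 59.45
position: [666.1, 158.4, 144.9]
ee_rot: [-0.678, 0.735, -0.001, 0.001]
contact_force: [-1.9, -0.2, 5.5]
gripper_width: 13.8
grasp_force: 58.7
```

drive_tool(
  deltas=[
    [[0,0.6,0],[0,0,0]],
    [[0,1.19,0.12],[0,0,0]],
    [[0,1.17,0.24],[0,0,0]],
    [[0,1.14,0.36],[0,0,0]],
    [[0,1.1,0.47],[0,0,0]],
    [[0,1.04,0.58],[0,0,0]],
    [[0,0.98,0.68],[0,0,0]],
    [[0,0.91,0.77],[0,0,0]],
    [[0,0.83,0.86],[0,0,0]],
    [[0,0,0],[0,0,0]],
  ],
)

```text
clock: 60.45
position: [577.4, 166.2, 102.7]
ee_rot: [-0.678, 0.735, -0.001, 0.002]
contact_force: [4.1, 0.1, -1.2]
gripper_width: 14.0
grasp_force: 64.4
```

drive_tool(
  deltas=[
    [[0,0.74,0.94],[0,0,0]],
    [[0,0.64,1.01],[0,0,0]],
    [[0,0.54,1.07],[0,0,0]],
    [[0,0.43,1.11],[0,0,0]],
    [[0,0.31,1.15],[0,0,0]],
    [[0,0.2,1.18],[0,0,0]],
    [[0,0,0],[0,0,0]],
    [[0,0,0],[0,0,0]],
  ],
)

```text
clock: 61.25
position: [548.4, 168.6, 36.1]
ee_rot: [-0.678, 0.735, 0.0, 0.001]
contact_force: [8.0, 0.8, -6.3]
gripper_width: 14.1
grasp_force: 72.2
```

```bash
python3 - <<'E'
from h import *
plan(547.3,167.2,13,-94.6);s=arm.read_state();print(s['contact_force'],s['gripper_width'])
E
```

```text
pos [548.4 168.6  36.1] h0 -94.63 turn toolz -0.03 shift [0.15 0.1  2.31] untilt [-0.06  0.07 -0.  ] t 61.25
[ 8.02604483  0.77760998 -6.27351254] 14.114941804084225
```

drive_tool(
  deltas=[
    [[0,0.1,0.8],[0,0,0]],
    [[0,0,0.8],[0,0,0]],
    [[0,0,0.5],[0,0,0]],
    [[0,0,0.2],[0,0,0]],
    [[0,0,0],[0,0,0]],
    [[0,0,0],[0,0,0]],
  ],
)

```text
clock: 61.85
position: [547.2, 168.6, 13.9]
ee_rot: [-0.678, 0.735, 0.0, 0.001]
contact_force: [5.5, 2.4, -1.2]
gripper_width: 14.0
grasp_force: 75.3
```

drive_tool(
  deltas=[
    [[0,0,0.1],[0,0,0]],
    [[0,0,0.1],[0,0,0]],
    [[0,0,0],[0,0,0]],
    [[0,0,0],[0,0,0]],
  ],
)

```text
clock: 62.25
position: [547.2, 168.6, 12.5]
ee_rot: [-0.678, 0.735, -0.0, 0.001]
contact_force: [4.5, 3.1, 0.5]
gripper_width: 14.5
grasp_force: 75.5
```

drive_tool(
  deltas=[
    [[0,0,0],[0,0,0]],
    [[0,0,0],[0,0,0]],
    [[0,0,0],[0,0,0]],
    [[0,0,0],[0,0,0]],
    [[0,0,-2],[0,0,0]],
    [[0,0,-4],[0,0,0]],
    [[0,0,-5],[0,0,0]],
    [[0,1,-5],[0,0,0]],
    [[2,0,-4],[0,0,0]],
    [[3,0,-2],[0,0,0]],
    [[0,0,0],[0,0,0]],
    [[0,0,0],[0,0,0]],
  ],
  claw=4,
)

```text
clock: 63.45
position: [532.2, 118.4, 231.5]
ee_rot: [-0.677, 0.736, 0.0, -0.0]
contact_force: [0.7, 0.2, 0.4]
gripper_width: 39.6
grasp_force: 0.0
```

```bash
python3 - <<'E'
from h import *
shot('wrist','Q');shot('top','top3');plan(0,0,0)
# numeric checks: blobs on world-plane rectified images
w=rect('Q',46,500,620,-130,130);h=cv2.cvtColor(w,cv2.COLOR_BGR2HSV)
m=((h[...,0]>100)&(h[...,0]<125)&(h[...,1]>130)).astype(np.uint8)
n,l,st,c=cv2.connectedComponentsWithStats(m)
for i in range(1,n):
    if st[i,4]>100: print('tab y',130-c[i][0].round(1),'x',620-c[i][1].round(1),st[i,2:4])
for f,z in(('Q',30),('top3',30),('top0',30)):
    w=rect(f,z,500,720,100,230);h=cv2.cvtColor(w,cv2.COLOR_BGR2HSV);m=((h[...,0]<6)|(h[...,0]>174))&(h[...,1]>150)
    v,u=np.where(m);print(f,'handle',(720-v.mean()).round(1),(230-u.mean()).round(1),len(v))
E
```

```text
pos [532.  118.9 230.1] h0 -94.63 turn toolz 0.00 shift [16.12 52.   23.18] untilt [ 0.17 -0.07 -0.  ] t 63.55
tab y 74.9 x 554.3 [55 17]
tab y -4.300000000000011 x 547.6 [51 16]
Q handle 547.0 170.8 768
top3 handle nan nan 0
top0 handle 546.7 167.4 667<stdin>:11: RuntimeWarning: Mean of empty slice.
  ret = ret.dtype.type(ret / rcount)
```

```bash
python3 - <<'E'
from h import *
shot('side','s9')
for f in('side0','s9'):
    im=cv2.imread(f'pics/{f}.png');h=cv2.cvtColor(im,cv2.COLOR_BGR2HSV).astype(int)
    m=((h[...,0]<6)|(h[...,0]>172))&(h[...,1]>150);m[:185]=0;m[225:]=0;m[:,:250]=0;m[:,300:]=0
    v,u=np.where(m);print(f,u.mean().round(2),v.mean().round(2),len(v))
print(proj('s9',(547,169,30)),proj('s9',(547,169,40)))
a=cv2.imread('pics/side0.png').astype(int);b=cv2.imread('pics/s9.png').astype(int)
for n,(x,y) in dict(jar=(719,280),cup=(690,20),brush=(330,-220)).items():
    u,v=map(int,proj('s9',(x,y,20)));print(n,u,v,np.abs(a-b)[v-20:v+20,u-20:u+20].mean().round(1))
E
```

```text
side0 270.89 200.89 27
s9 270.86 200.68 28
(np.float64(271.04863374815585), np.float64(202.36532991497216)) (np.float64(271.0019335771652), np.float64(200.10437657724088))
jar 318 171 5.9
cup 329 235 8.5
brush 212 330 6.9
```

The handle is back where it started (a 0.2 px shift is about 1 mm, or roughly 0.01 rad). I hand the job in.

```bash
python3 -c "
from bench import arm
print(arm.job_done())"
```

```text
the job is handed in; nothing more can be done
None
```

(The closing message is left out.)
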